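# Clamp the orange panel on the ratchet stand

## Task

Mount the orange-framed panel in the middle of the sloping stand: push the aluminium clamp bar up the slope, click by click, to its highest tooth so that the ratchet holds it there by itself, then slide the orange panel sideways along the ledge until it sits square between the two outer white marks, under the bar. Then press down the tail of the red pawl until the freed bar has slid down onto the panel's top edge, and let go. Leave the blue panel, the bottle, the mug and the tape dispenser where they are.

Things in the scene. Friction and masses are not known exactly. Their poses are not given: they have to be found in the camera images.
- bed: Fixed pale-wood bed of the stand, 430 mm wide, sloping up 30 degrees away from the robot, turned a little about the vertical. Origin: middle of the bed's lower edge, on its surface, in the corner of the ledge. x: up the slope along the surface; y: along the ledge, to the robot's left; z: off the surface. Surface ends at x 280, y -215 and 215 mm.
- clamp_bar (a point): Middle of the upper edge of the clamp bar's lower, rubber-faced side, 24 mm off the bed. The aluminium bar is 100 mm long across the slope (bed y -50 to 50), 14 mm thick up the slope, and fills 3 to 24 mm off the bed; nothing is below it down the slope. A toothed rail, 22 mm wide and 16 mm high, runs from it up the slope under the pawl.
- clamp (a joint): Travel of bar and rail up the slope in m, 0 to 0.085 (stops). Lower face of the bar: bed x = 0.050 + this. The ratchet holds it every 10 mm: 0, 0.010 .. 0.080, the highest tooth (all to 1 mm); in between it slides back, damped, to the tooth below. Starts at 0 to 0.030. Pushing up takes about 10 N. Resting on a panel it reads 0.055.
- pawl_tail (a point): Middle of the top of the thumb pad (24 mm by 36 mm, about level) at the tail of the red pawl, 178 mm up the slope in the middle of the bed, 35 mm off it. The hinge lies 42 mm farther up the slope, in a bracket 48 mm wide, 34 mm high. Pressing the pad straight down (3 to 7 N) lifts the pawl's tip out of the teeth; let go, it springs back.
- pawl (a joint): Angle of the pawl in rad: about 0.10 at rest in the teeth; over about 0.25 its tip is clear of the teeth (pad about 6 mm below rest); 0.40 is its stop (pad 12 mm below rest). With the bar resting on a panel it may rest at 0.10 to 0.22.
- orange_panel_mid (a point): Centre of the orange-framed panel, a rigid board 110 mm wide along the ledge, 105 mm up the slope, 18 mm thick, about 0.25 kg. It lies on the bed with its lower edge on the ledge, left or right of the middle, its centre at bed x 52.5, z 9 mm. Axes as the bed's.
- blue_panel_mid (a point): Centre of the blue-framed panel, same size, on the other side of the bed. To be left alone.
- bottle: Green drinking bottle, 66 mm across, 190 mm tall, standing beside the stand; origin at the centre of its foot. To be left alone.
- mug: Blue mug, 80 mm across, 95 mm tall, with a handle, standing on the desk; origin at the centre of its foot. To be left alone.
- tape: Yellow tape dispenser, 130 mm by 55 mm, 78 mm tall; origin at the centre of its foot, x along its length. To be left alone.
- ledge_mark (a point): White middle mark on top of the ledge's lip, 6 mm down the slope from the bed's origin, 16 mm off the surface. The lip is 12 mm thick (bed x -12 to 0) and 16 mm high, along the whole lower edge. Two further white marks 55 mm left and right of it show where the sides of a mounted panel belong.
Not all that is in view belongs to the job. What is shaped like the part that bears orange_panel_mid but purple or turquoise is not meant.

How it is judged:
By the outcome, as a careful person would: the job done as asked, in the order asked, and still so for the second after the job is handed in, with the robot touching nothing.
It also fails if it takes over 61 s, if anything falls off the work surface, if the arm or the gripper's body presses on something with over 40 N, if the wrist force passes 120 N, or if a joint passes its speed limit or range.

## Robot

A 7-joint arm with a two-finger parallel gripper is mounted at the origin on the work surface. World frame = base frame: x ahead of the robot, y to its left, z up, the work surface at z = 0. Lengths are in m, angles in degrees, forces in N, time in s.
With the tool pointing down it reaches from about 0.425 to 0.975 m from the base axis. Payload 16.7 kg.
Tool frame: the origin (TCP) lies on the centre line of the jaws, within the pads' length; the fingertips stand ctrl.finger_overhang ahead of it and the grasp point (between the pads) lies 6 mm ahead of it (ctrl.finger_overhang is the distance from the TCP to the fingertips, in m); z points along the fingers, y is the direction in which the jaws open and shut (so a half turn about z gives the same grasp; the last joint's range is limited). The gripper opens to 85 mm and grips with 20 to 120 N. Pads are 22 mm wide; open, the fingers measure 114 mm over their backs; the gripper's body (76 mm by 85 mm) begins 54 mm behind the grasp point. The pads swing forward as they close: fully open they stand 13 mm farther back than shut.
Start: joints at [54.517, 24.414, 4.234, 92.017, -1.954, 63.644, -3.845], TCP at [0.306, -0.602, 0.256] pointing down, gripper open.
Joint ranges: [-163.25, 163.25], [-28.42, 122.38], [-70.27, 78.77], [12.13, 141.07], [-58.53, 238.53], [9.26, 117.41], [-156.51, 156.51]. Speed limits (degrees/s): [108.29, 108.29, 136.94, 136.94, 172.46, 172.46, 172.46].

## Interface

Orientations are given as [roll, pitch, yaw] about the fixed x, y, z axes, in that order (R = Rz(yaw) Ry(pitch) Rx(roll)).
In Python, from workcell import ctrl gives the robot as it stands. The module is installed in compiled form; this text tells all that it offers.
- The arm moves only by the tool move_arm, never from a script. Its argument "series" is a list of rows, each an object of numbers: "tx", "ty", "tz": the shift along the tool's x, y, z normalised to -1 to 1, where 1 is 0.025 m; "wx", "wy", "wz": the turn, a rotation vector about the tool's x, y, z normalised to -1 to 1, where 1 is 5 degrees; "gripper": the opening, from 0 (shut) to 1 (fully open). A call has 1 to 10 rows; each row shifts and turns the pose as measured when the row begins, along the tool's axes as they then stand; what a row does not reach is not made up. A row lasts 1/10 s, in which the tool goes at most 50 mm and 8.59 degrees, less where a joint would pass 70% of its speed; a pose out of reach is approached as far as the arm can. A call with a number of a shift or a turn outside -1 to 1 is refused whole. A call with a gripper value outside its range is refused whole. The fingers move at their own pace and stop on an object; "squeeze" is the grip in N (left out, the last holds). Time passes only in rows, so rows that do not move let the fingers close. It gives the time, the measured TCP pose, the force and the opening at its end, in the units of the state.
- ctrl.observe(): the state, without advancing time (a new reading comes with each control period).
- ctrl.get_image(name): name is "scene" or "top" or "wrist"; returns a dict with "pixels" (480x640x3 uint8, blue, green, red), "fov_y" (degrees; the focal length in pixels is half the picture's height over the tangent of half this angle, whatever the lens; pixels are square), "cx", "cy" (the principal point, pixels), "camera_from_world" (4x4, takes a point from world to camera coordinates); the wrist camera has in their place "tool_from_camera" (4x4, takes a point from camera to tool coordinates, whose origin is the TCP and whose axes are the flange's). Camera axes: x right, y down, z forward; pixel columns grow to the right and rows downward; lengths in m; the calibration is good to about 2 mm. A picture is of the moment at which its call begins: read the wrist's pose just before it. There is no depth.
- ctrl.hand_in(): hands the job in, once; it reports no verdict.
Trained networks look in the newest picture that a camera, given by its name, has taken for a name from the list of things; names that differ only in an ending like _2 or _b are one class to them, and where a whole thing is asked for, a point or a joint stands for the part that bears it (a point fixed in the world has none). Each returns a list of dicts, best first, with "score" (0 to 1); they miss things now and then, are a little off and sometimes report something else, mostly with a low value. They report only what shows in the picture. A call takes as long as a camera call. They do not tell look-alikes from the thing itself.
- ctrl.cut_out(thing, camera): "mask" (480x640 bool, what is visible of it) and "box" ([left, top, right, bottom] in pixels, round what is visible of it).
The state is a dict: "clock": time; "joint_positions": joint angles; "dq": joint speeds; "effort": joint torques, N m; "tool_pos": TCP position; "orientation": TCP orientation; "contact_force": force on the tool from outside, world axes, zero at the start; "ft_torque": the same for the moment, N m; "gripper_width": finger opening in m.
Only numpy, scipy, OpenCV 4.12 (cv2) and the standard library are available. Lean on these libraries where they do the work, as an engineer would, in place of code of your own. Each camera call takes 0.05 s, during which the arm holds its last target. There are 200 camera calls.

## Working session

There is one attempt and no reset: what is moved stays moved. The work goes in short steps, Python scripts to look and compute and a tool call to move; the robot and the scene stay as the last step left them, time stands still between calls to the robot, and variables do not carry over. Pictures are saved under pics/ and viewed, about 8 in all and at most 12, crops included, and the job is handed in when it is done.

Besides the shell and the picture viewer there is one more tool, called as name(argument=value, ...), one argument or row to a line, values as JSON. move_arm: Moves the arm, as the interface text tells. Its arguments: {"type":"object","properties":{"series":{"type":"array"},"squeeze":{"type":"number"}},"required":["series"]}

```bash
mkdir -p pics
python3 - <<'E'
from workcell import ctrl
import cv2,numpy as np
s=ctrl.observe();print({k:np.round(v,3) for k,v in s.items()},ctrl.finger_overhang)
for n in("scene","top"):
    i=ctrl.get_image(n);cv2.imwrite(f"pics/{n}0.png",i["pixels"])
    print(n,i["fov_y"],i["cx"],i["cy"],np.round(i["camera_from_world"],4).tolist())
    for t in("clamp_bar","pawl_tail","orange_panel_mid","blue_panel_mid","bottle","mug","tape","bed"):
        print(t,[(round(float(d["score"]),2),np.round(d["box"]).tolist()) for d in ctrl.cut_out(t,n)][:3])
E
```

```text
{'clock': np.float64(0.0), 'joint_positions': array([54.517, 24.45 ,  4.232, 92.052, -1.955, 63.645, -3.846]), 'dq': array([ 0.023, -0.042, -0.012,  0.004,  0.097,  0.048, -0.113]), 'effort': array([ 0.0000e+00, -9.4985e+01,  3.7610e+00, -4.6351e+01,  1.9000e-02,
        1.0000e-02,  0.0000e+00]), 'tool_pos': array([ 0.305, -0.602,  0.256]), 'orientation': array([-1.79925e+02,  5.00000e-03,  2.69130e+01]), 'contact_force': array([0.957, 0.262, 1.205]), 'ft_torque': array([-0.02 , -0.04 , -0.007]), 'gripper_width': np.float64(0.085)} 0.025
scene 50.350937582187115 317.36496274264294 248.8478080832691 [[0.4768, 0.879, -0.0054, -0.2176], [0.7296, -0.3992, -0.5553, -0.2478], [-0.4902, 0.2608, -0.8316, 1.4882], [0.0, 0.0, 0.0, 1.0]]
clamp_bar [(0.92, [342.0, 257.0, 433.0, 306.0])]
pawl_tail [(0.88, [383.0, 273.0, 419.0, 300.0])]
orange_panel_mid [(0.97, [186.0, 286.0, 231.0, 333.0]), (0.79, [147.0, 362.0, 202.0, 420.0]), (0.69, [280.0, 283.0, 346.0, 329.0])]
blue_panel_mid [(0.58, [367.0, 224.0, 426.0, 263.0])]
bottle [(0.57, [424.0, 154.0, 459.0, 214.0])]
mug [(0.91, [226.0, 324.0, 265.0, 377.0])]
tape [(0.88, [266.0, 380.0, 295.0, 448.0])]
bed [(0.87, [274.0, 214.0, 494.0, 375.0])]
top 56.71304507709791 316.99097068424817 239.87832708860202 [[-0.0176, -0.9996, 0.0215, 0.0042], [-0.9969, 0.0158, -0.0774, 0.4466], [0.0771, -0.0227, -0.9968, 1.2169], [0.0, 0.0, 0.0, 1.0]]
clamp_bar [(0.56, [260.0, 131.0, 305.0, 219.0])]
pawl_tail [(0.58, [265.0, 144.0, 283.0, 180.0])]
orange_panel_mid [(0.97, [431.0, 178.0, 481.0, 229.0]), (0.85, [408.0, 315.0, 448.0, 360.0]), (0.77, [314.0, 184.0, 358.0, 227.0])]
blue_panel_mid [(0.63, [215.0, 207.0, 263.0, 250.0])]
bottle [(0.74, [142.0, 248.0, 182.0, 274.0])]
mug [(0.83, [381.0, 173.0, 416.0, 215.0])]
tape [(0.65, [376.0, 129.0, 410.0, 174.0])]
bed [(0.59, [183.0, 113.0, 368.0, 252.0])]
```

View pics/scene0.png

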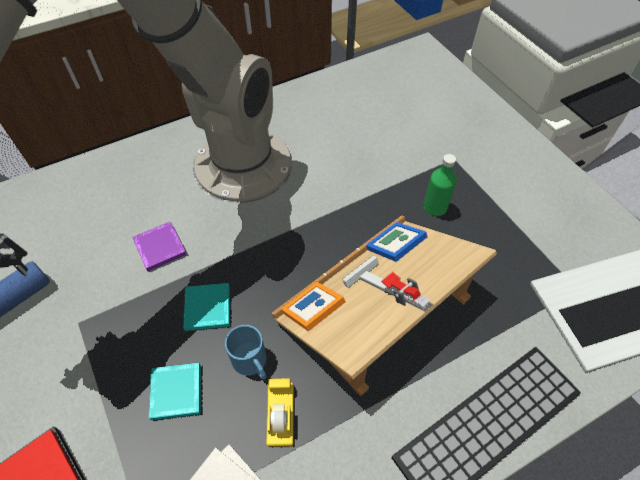

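View pics/top0.png

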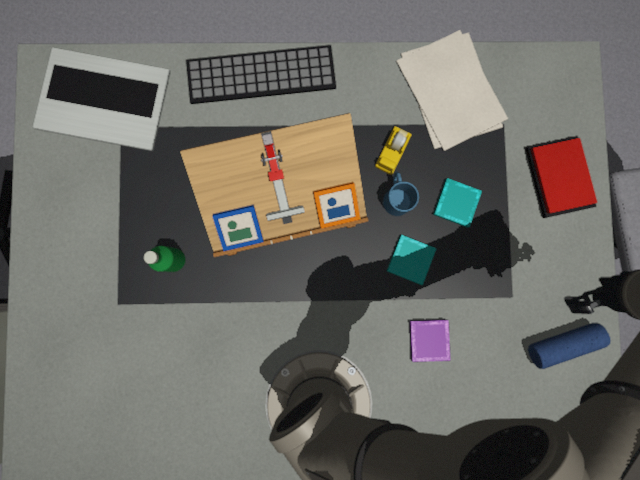

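The scene view shows the stand with the orange panel at (313,305) and the blue one at (397,240). In the top view the orange panel is at (336,206), to the robot's right, and the bar is at (285,214). I'll zoom in on both to pick points for fitting the bed.

Run:
```python
import cv2
a=cv2.imread("pics/top0.png")[105:265,175:375];cv2.imwrite("pics/tc.png",cv2.resize(a,None,fx=3.75,fy=3.75,interpolation=cv2.INTER_CUBIC))
a=cv2.imread("pics/scene0.png")[205:385,265:505];cv2.imwrite("pics/sc.png",cv2.resize(a,None,fx=3.3333,fy=3.3333,interpolation=cv2.INTER_CUBIC))
```

```text
(no output)
```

View pics/tc.png

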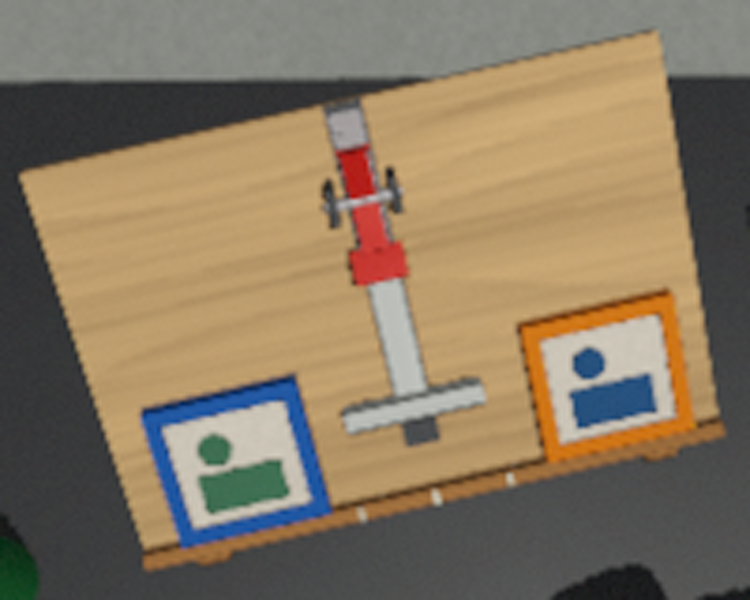

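View pics/sc.png

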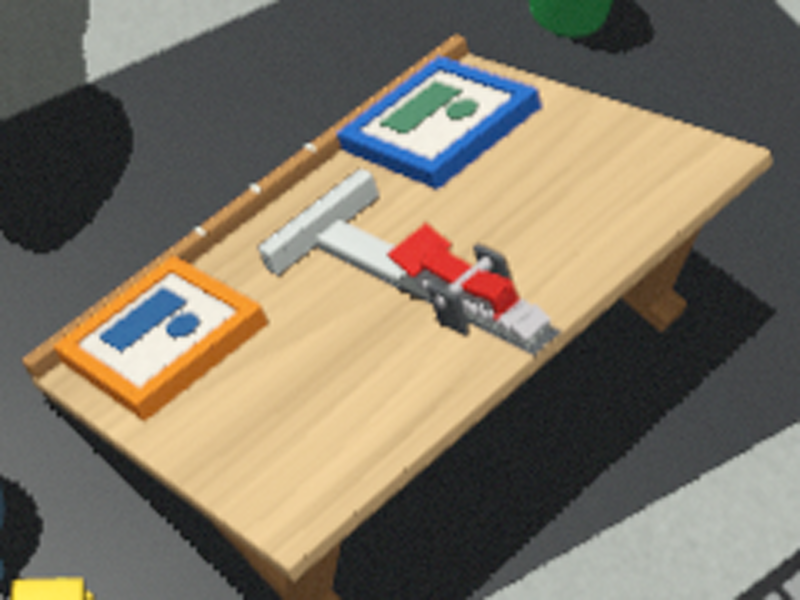

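The crops show the white marks at top-crop (362,514), (436,497) and (511,479), and at scene-crop (310,147), (255,188) and (200,231). The panel and bed corners are clear too. Next I fit the bed pose.

```bash
cat > h.py <<'E'
import numpy as np,cv2
from scipy.optimize import least_squares
from scipy.spatial.transform import Rotation as Ro
from workcell import ctrl
def bedR(yaw): return Ro.from_euler('zy',[yaw,-30],degrees=True).as_matrix()
def proj(i,P):
    T=i["camera_from_world"];c=T[:3,:3]@P+T[:3,3];f=240/np.tan(np.radians(i["fov_y"]/2))
    return np.array([i["cx"]+f*c[0]/c[2],i["cy"]+f*c[1]/c[2]])
try:
    q=np.load("bed.npy");R=bedR(q[3]);O=q[:3]
    b2w=lambda p:O+R@np.array(p)
    w2b=lambda p:R.T@(np.array(p)-O)
except Exception: pass
E
python3 - <<'E'
from h import *
I={n:ctrl.get_image(n) for n in("top","scene")}
S={"top":(3.75,175,105),"scene":(10/3,265,205)}
D=[("top",280,215,0,0,20,172),("top",280,-215,0,0,658,30),("top",-6,55,16,0,362,514),("top",-6,0,16,0,436,497),("top",-6,-55,16,0,511,479),
("top",-12,215,16,0,145,570),("top",-12,-215,16,0,724,434),
("top",105,55,18,1,518,326),("top",105,-55,18,1,670,293),("top",0,-55,18,1,693,427),("top",0,55,18,1,548,460),
("top",105,55,18,2,142,411),("top",105,-55,18,2,296,378),("top",0,-55,18,2,329,512),("top",0,55,18,2,182,545),("top",178,0,35,0,379,264),
("scene",-6,-55,16,0,200,231),("scene",-6,0,16,0,255,188),("scene",-6,55,16,0,310,147),("scene",280,-215,0,0,292,572),("scene",280,215,0,0,770,152),
("scene",105,55,18,1,266,307),("scene",105,-55,18,1,143,405),("scene",0,-55,18,1,55,347),("scene",0,55,18,1,176,258),
("scene",0,55,18,2,440,60),("scene",0,-55,18,2,340,133),("scene",105,-55,18,2,436,175),("scene",105,55,18,2,541,95),
("top",0,50,24,3,343,412),("top",0,-50,24,3,484,380) ]
def res(v,full=0):
    R=bedR(v[3]);o=[]
    for n,x,y,z,k,u,w in D:
        p=np.array([x,y,z])/1000.
        if k==1:p[1]+=v[4]
        if k==2:p[1]+=v[5]
        if k==3:p[0]=v[6]+.064
        s,a,b=S[n];o.append(proj(I[n],v[:3]+R@p)-[u/s+a,w/s+b])
    return np.ravel(o)
r=least_squares(res,[.55,.05,.05,10,-.15,.15,.06],loss="soft_l1")
print(np.round(r.x,4));print(np.round(res(r.x).reshape(-1,2),1).tolist())
np.save("bed.npy",r.x[:4])
c=I["scene"]["camera_from_world"];print("scene cam",np.round(-c[:3,:3].T@c[:3,3],2))
from h import *
R=bedR(r.x[3]);b2w=lambda p:r.x[:3]+R@np.array(p)
for n,p in dict(top_left=(.28,.215,0),pad=(.178,0,.035),bar=(r.x[6]+.05,0,.024),orange=(.0525,r.x[4],.009)).items(): print(n,np.round(b2w(p),3))
E
```

```text
[ 4.6820e-01  6.7800e-02  3.2400e-02  1.2602e+01 -1.3800e-01  1.3470e-01
  1.0000e-02]
[[-0.1, 0.7], [-2.3, -1.4], [0.3, -1.3], [0.2, -1.1], [-0.1, -0.6], [2.6, -2.1], [1.6, 0.6], [-1.2, 0.3], [-0.1, -0.3], [1.1, 0.5], [-0.3, 0.5], [-1.7, 0.4], [-2.6, 0.1], [-0.3, -0.5], [0.0, -0.8], [-3.0, -0.5], [-1.2, -0.7], [-0.5, 1.2], [-0.5, 2.9], [0.4, -7.7], [0.4, 7.6], [-0.6, -3.1], [-2.6, -6.1], [-2.8, -5.7], [-1.7, -2.9], [0.0, 4.6], [-0.8, 2.4], [0.2, 1.3], [0.4, 3.9], [-1.1, 0.1], [-1.7, 0.4]]
scene cam [ 1.01 -0.3   1.1 ]
top_left [0.664 0.339 0.146]
pad [0.601 0.107 0.15 ]
bar [0.507 0.081 0.083]
orange [ 0.534 -0.055  0.081]
```

Residuals of up to 8 px in the scene camera are too large. The phrase "whatever the lens" hints at distortion, so I'll test lens models.

Run:
```python
from h import *
I={n:ctrl.get_image(n) for n in("top","scene")}
S={"top":(3.75,175,105),"scene":(10/3,265,205)}
D=[("top",280,215,0,0,20,172),("top",280,-215,0,0,658,30),("top",-6,55,16,0,362,514),("top",-6,0,16,0,436,497),("top",-6,-55,16,0,511,479),
("top",-12,215,16,0,145,570),("top",-12,-215,16,0,724,434),
("top",105,55,18,1,518,326),("top",105,-55,18,1,670,293),("top",0,-55,18,1,693,427),("top",0,55,18,1,548,460),
("top",105,55,18,2,142,411),("top",105,-55,18,2,296,378),("top",0,-55,18,2,329,512),("top",0,55,18,2,182,545),("top",178,0,35,0,379,264),
("scene",-6,-55,16,0,200,231),("scene",-6,0,16,0,255,188),("scene",-6,55,16,0,310,147),("scene",280,-215,0,0,292,572),("scene",280,215,0,0,770,152),
("scene",105,55,18,1,266,307),("scene",105,-55,18,1,143,405),("scene",0,-55,18,1,55,347),("scene",0,55,18,1,176,258),
("scene",0,55,18,2,440,60),("scene",0,-55,18,2,340,133),("scene",105,-55,18,2,436,175),("scene",105,55,18,2,541,95),
("top",0,50,24,3,343,412),("top",0,-50,24,3,484,380) ]
def pj(i,P,m,k):
    T=i["camera_from_world"];c=T[:3,:3]@P+T[:3,3];f=240/np.tan(np.radians(i["fov_y"]/2))
    a=c[:2]/c[2];r=np.hypot(*a);t=np.arctan(r)
    g={"pin":1,"k":1+k*r*r,"fish":t/r,"fishk":t/r*(1+k*t*t)}[m]
    return np.array([i["cx"],i["cy"]])+f*a*g
def res(v,m,cams):
    R=bedR(v[3])@Ro.from_rotvec(v[7:10]).as_matrix();o=[]
    for n,x,y,z,k,u,w in D:
        if n not in cams: continue
        p=np.array([x,y,z])/1000.
        if k==1:p[1]+=v[4]
        if k==2:p[1]+=v[5]
        if k==3:p[0]=v[6]+.064
        s,a,b=S[n];o.append(pj(I[n],v[:3]+R@p,m,v[10 if n=="top" else 11])-[u/s+a,w/s+b])
    return np.r_[np.ravel(o),v[7:9]*(0 if m.endswith('T') else 300)]
for cams in(("top",),("scene",),("top","scene")):
  for m in("pin","k","fish","fishk"):
    r=least_squares(res,np.r_[.55,.05,.05,10,-.15,.15,.01,0,0,0,0,0],args=(m,cams),loss="soft_l1")
    e=res(r.x,m,cams);print(cams,m,round(float(np.sqrt(np.mean(e**2))),2),np.round(r.x,3).tolist(),"max",round(abs(e).max(),1))
```

```text
('top',) pin 1.01 [0.467, 0.067, 0.036, 13.384, -0.138, 0.132, 0.011, 0.002, 0.0, -0.021, 0.0, 0.0] max 2.3
('top',) k 1.01 [0.467, 0.067, 0.029, 15.651, -0.138, 0.133, 0.011, 0.002, 0.0, -0.061, 0.05, 0.0] max 2.5
('top',) fish 1.27 [0.463, 0.067, 0.068, 6.906, -0.135, 0.13, 0.01, 0.002, -0.0, 0.091, 0.0, 0.0] max 3.7
('top',) fishk 1.01 [0.467, 0.067, 0.029, 15.611, -0.138, 0.132, 0.011, 0.002, 0.0, -0.06, 0.412, 0.0] max 2.5
('scene',) pin 4.08 [0.469, 0.07, 0.033, 16.88, -0.138, 0.135, 0.636, 0.07, 0.0, -0.081, 0.0, 0.0] max 20.9
('scene',) k 3.34 [0.491, 0.056, 0.076, 10.132, -0.137, 0.13, -0.138, 0.055, -0.0, 0.045, 0.0, -0.331] max 16.6
('scene',) fish 3.42 [0.489, 0.057, 0.073, 10.841, -0.137, 0.131, 0.029, 0.057, -0.0, 0.032, 0.0, 0.0] max 17.1
('scene',) fishk 3.32 [0.492, 0.055, 0.077, 10.126, -0.137, 0.13, 0.245, 0.055, -0.0, 0.045, -0.0, -0.038] max 16.5
('top', 'scene') pin 3.21 [0.468, 0.07, 0.032, 14.953, -0.138, 0.132, 0.01, 0.082, 0.0, -0.065, 0.0, 0.0] max 24.7
('top', 'scene') k 3.21 [0.468, 0.07, 0.032, 14.478, -0.138, 0.132, 0.01, 0.083, 0.0, -0.057, -0.046, 0.005] max 24.8
('top', 'scene') fish 3.46 [0.469, 0.071, 0.035, 27.135, -0.139, 0.134, 0.008, 0.084, 0.0, -0.278, 0.0, 0.0] max 25.3
('top', 'scene') fishk 3.21 [0.468, 0.07, 0.032, 14.041, -0.138, 0.132, 0.01, 0.083, 0.0, -0.049, 0.296, 0.357] max 24.8
```

Run:
```python
from h import *
I={n:ctrl.get_image(n) for n in("top","scene")}
for n in I: print(n,"base",proj(I[n],np.zeros(3)).round(1))
# pairs: purple centre, turquoise A, turquoise B, orange, (by cut_out mask centroids)
C={}
for n in I:
    C[n]=[]
    for d in ctrl.cut_out("orange_panel_mid",n):
        m=d["mask"];v,u=np.nonzero(m);c=np.median(I[n]["pixels"][m],axis=0)
        C[n].append((u.mean(),v.mean()));print(n,round(float(d["score"]),2),np.round(C[n][-1],1),c)
def tri(a,b):
    r=least_squares(lambda P:np.r_[proj(I["top"],P)-a,proj(I["scene"],P)-b],[.5,0,.05]);return r.x.round(3),r.fun.round(1)
for a in C["top"]:
    for b in C["scene"]: 
        x,f=tri(a,b)
        if abs(f).max()<12: print(np.round(a),np.round(b),x,f)
def tz(n,a,z): # ray to plane z
    return least_squares(lambda P:proj(I[n],np.r_[P,z])-a,[.5,0]).x.round(3)
# desk points at z=0 in both: red-book corner..., papers, mat corner (view estimates)
for a,b in [((512,297),(80,323)),((459,202),(175,390)),((411,260),(207,306)),((430,341),(160,246))]:
    print(tz("top",a,0.009),tz("scene",b,0.009))
```

```text
top base [318.5 403.1]
scene base [242.7 163.8]
top 0.82 [410.8 259. ] [69. 73. 17.]
top 0.66 [336.4 203.9] [125. 120. 198.]
top 0.59 [456.3 202.7] [155. 163.  41.]
top 0.59 [428.9 339.9] [176. 105. 158.]
scene 0.93 [206.7 306.3] [91. 96. 25.]
scene 0.84 [175.1 391. ] [222.  229.  109.5]
scene 0.73 [312.7 305.4] [ 88.5 154.  229. ]
scene 0.65 [158.8 245.7] [195.  99. 169.]
[411. 259.] [207. 306.] [ 0.39  -0.265  0.009] [-0.1 -0.  -0.1 -0. ]
[336. 204.] [313. 305.] [ 0.538 -0.056  0.071] [ 0.  0.  0. -0.]
[456. 203.] [175. 391.] [ 0.547 -0.402  0.004] [0. 0. 0. 0.]
[456. 203.] [159. 246.] [ 0.477 -0.289  0.396] [11.4  4.2 10.4  0.7]
[429. 340.] [159. 246.] [ 0.165 -0.308  0.007] [0.1 0.  0.1 0. ]
[ 0.279 -0.545] [ 0.288 -0.542]
[ 0.548 -0.408] [ 0.547 -0.401]
[ 0.387 -0.265] [ 0.389 -0.264]
[ 0.162 -0.311] [ 0.169 -0.306]
```

Run:
```python
from h import *
I={n:ctrl.get_image(n) for n in("top","scene")}
P={"bedUL":(20,172,770,152),"bedUR":(658,30,292,572),"mL":(362,514,310,147),"mM":(436,497,255,188),"mR":(511,479,200,231),
"oUL":(518,326,266,307),"oUR":(670,293,143,405),"oLR":(693,427,55,347),"oLL":(548,460,176,258),
"bUL":(142,411,541,95),"bUR":(296,378,436,175),"bLR":(329,512,340,133),"bLL":(182,545,440,60),"barL":(343,412,375,187),"barR":(484,380,275,263)}
X={}
for k,(a,b,c,d) in P.items():
    t=np.array([a/3.75+175,b/3.75+105]);s=np.array([c*.3+265,d*.3+205])
    r=least_squares(lambda p:np.r_[proj(I["top"],p)-t,proj(I["scene"],p)-s],[.5,0,.05]);X[k]=r.x;print(k,r.x.round(3),r.fun.round(1))
d=lambda a,b:np.round((X[a]-X[b]),3).tolist()+[round(float(np.linalg.norm(X[a]-X[b])),3)]
for a,b in [("bedUL","bedUR"),("mL","mR"),("oUL","oUR"),("oLL","oLR"),("bUL","bUR"),("bLL","bLR"),("oUL","oLL"),("bUL","bLL"),("barL","barR")]:print(a,b,d(a,b))
```

```text
bedUL [0.659 0.331 0.174] [-0.3 -0.2 -0.3  0.1]
bedUR [ 0.751 -0.086  0.172] [-1.1 -0.5 -0.9  0.1]
mL [0.441 0.122 0.045] [-0.5 -0.2 -0.5  0. ]
mM [0.453 0.068 0.044] [-0.4 -0.2 -0.4  0. ]
mR [0.465 0.014 0.044] [-0.7 -0.3 -0.7  0. ]
oUL [0.567 0.008 0.1  ] [-0.7 -0.3 -0.6  0. ]
oUR [ 0.589 -0.097  0.099] [-1.2 -0.5 -1.1  0. ]
oLR [ 0.501 -0.119  0.047] [-0.6 -0.2 -0.5  0. ]
oLL [ 0.478 -0.012  0.048] [-0.8 -0.4 -0.7  0. ]
bUL [0.511 0.269 0.098] [-0.7 -0.4 -0.7  0.1]
bUR [0.533 0.164 0.1  ] [-1.1 -0.6 -1.1  0.1]
bLR [0.443 0.146 0.048] [-0.7 -0.4 -0.7  0.1]
bLL [0.421 0.251 0.045] [-0.4 -0.2 -0.4  0. ]
barL [0.511 0.132 0.078] [-0.4 -0.2 -0.4  0. ]
barR [0.533 0.034 0.084] [-1.3 -0.6 -1.3  0.1]
bedUL bedUR [-0.093, 0.417, 0.002, 0.427]
mL mR [-0.024, 0.107, 0.0, 0.11]
oUL oUR [-0.023, 0.105, 0.001, 0.108]
oLL oLR [-0.022, 0.106, 0.0, 0.109]
bUL bUR [-0.022, 0.106, -0.002, 0.108]
bLL bLR [-0.022, 0.105, -0.003, 0.107]
oUL oLL [0.088, 0.021, 0.052, 0.105]
bUL bLL [0.091, 0.018, 0.053, 0.106]
barL barR [-0.022, 0.097, -0.006, 0.1]
```

Triangulation is fully consistent. The fault was my lowercase `'zy'`, which means extrinsic Euler order. Refitting.

```bash
sed -i "s/'zy'/'ZY'/" h.py
cat >> h.py <<'E'
def toolR(pitch):  # tool z in the bed's x-z vertical plane; tool x-axis horizontal-ish along -? returns matrix
    pass
E
python3 - <<'E'
from h import *
I={n:ctrl.get_image(n) for n in("top","scene")}
S={"top":(3.75,175,105),"scene":(10/3,265,205)}
D=[("top",280,215,0,0,20,172),("top",280,-215,0,0,658,30),("top",-6,55,16,0,362,514),("top",-6,0,16,0,436,497),("top",-6,-55,16,0,511,479),
("top",105,55,18,1,518,326),("top",105,-55,18,1,670,293),("top",0,-55,18,1,693,427),("top",0,55,18,1,548,460),
("top",105,55,18,2,142,411),("top",105,-55,18,2,296,378),("top",0,-55,18,2,329,512),("top",0,55,18,2,182,545),("top",178,0,35,0,379,264),
("scene",-6,-55,16,0,200,231),("scene",-6,0,16,0,255,188),("scene",-6,55,16,0,310,147),("scene",280,-215,0,0,292,572),("scene",280,215,0,0,770,152),
("scene",105,55,18,1,266,307),("scene",105,-55,18,1,143,405),("scene",0,-55,18,1,55,347),("scene",0,55,18,1,176,258),
("scene",0,55,18,2,440,60),("scene",0,-55,18,2,340,133),("scene",105,-55,18,2,436,175),("scene",105,55,18,2,541,95),
("top",0,50,24,3,343,412),("top",0,-50,24,3,484,380),("scene",0,50,24,3,375,187),("scene",0,-50,24,3,275,263)]
def res(v):
    R=bedR(v[3]);o=[]
    for n,x,y,z,k,u,w in D:
        p=np.array([x,y,z])/1000.
        if k==1:p[1]+=v[4]
        if k==2:p[1]+=v[5]
        if k==3:p[0]=v[6]+.064
        s,a,b=S[n];o.append(proj(I[n],v[:3]+R@p)-[u/s+a,w/s+b])
    return np.ravel(o)
r=least_squares(res,[.46,.07,.03,12,-.14,.13,.01],loss="soft_l1")
print(np.round(r.x,4));print(np.round(res(r.x).reshape(-1,2),1).tolist());np.save("bed.npy",r.x[:4])
R=bedR(r.x[3]);b2w=lambda p:r.x[:3]+R@np.array(p)
for n,p in dict(pad=(.178,0,.035),bar=(r.x[6]+.05,0,.024),orange=(.0525,r.x[4],.009),pend=(.05,-.195,.01)).items(): print(n,np.round(b2w(p),3))
E
```

```text
[ 0.468   0.071   0.0307 12.278  -0.1371  0.1313  0.0125]
[[-0.5, -0.1], [-0.5, -0.2], [-0.5, -1.0], [-0.4, -1.0], [-0.7, -0.8], [-0.7, 0.2], [-0.4, -0.3], [-0.6, -0.0], [-1.2, 0.3], [-1.3, 0.7], [-0.8, -0.0], [0.2, -0.3], [-0.6, 0.2], [-0.4, -0.8], [-0.4, 1.1], [0.1, 1.3], [-0.0, 1.3], [-1.8, 0.5], [-0.0, 0.8], [-0.9, -0.1], [-2.0, 0.3], [-0.5, 0.1], [-0.6, -0.4], [-0.5, -0.5], [-1.5, 0.9], [-1.6, 0.1], [-0.9, -1.2], [-0.8, -0.6], [-1.1, -0.6], [-0.1, -2.8], [-1.5, -1.3]]
pad [0.602 0.1   0.15 ]
bar [0.509 0.08  0.083]
orange [ 0.537 -0.054  0.065]
pend [ 0.547 -0.111  0.064]
```

The fit is good, with residuals around 1 px: bed origin (0.468, 0.071, 0.031), yaw 12.3°, clamp at about 0.010, orange y at −0.137. Now a helper to plan moves in tool units, with the tool vertical and tool x pointing up the slope.

```bash
head -n -2 h.py > h2 && mv h2 h.py
cat >> h.py <<'E'
az=np.array([np.cos(np.radians(q[3])),np.sin(np.radians(q[3])),0]) # horizontal heading of the slope
def pose():
    s=ctrl.observe();return np.array(s["tool_pos"]),Ro.from_euler('xyz',s["orientation"],degrees=True),s
def tipnow():
    p,r,s=pose();return p+r.as_matrix()[:,2]*ctrl.finger_overhang
def go(tip,label="",yaw=None,start=None):
    """units (of 25 mm, tool axes) and turn units (5 deg) to bring the tip centre to world 'tip', tool straight down, x along slope"""
    p,r,s=pose();t=Ro.from_euler('xyz',[180,0,q[3]],degrees=True)
    tcp=np.array(tip)+[0,0,ctrl.finger_overhang]
    d=r.as_matrix().T@(tcp-p)/.025; w=np.degrees((r.inv()*t).as_rotvec())/5
    print(label,"shift units",d.round(2),"turn units",w.round(2),"| tcp",p.round(4),"target",tcp.round(4))
E
python3 - <<'E'
from h import *
t=b2w([.041,0,.005])-.011*az
print("bar approach tip",t.round(4));go(t+[0,0,.1],"above");go(t,"at")
i=ctrl.get_image("top")
for n in("mug","bottle"):
    d=ctrl.cut_out(n,"top")[0]["box"];print(n,[least_squares(lambda P:proj(i,np.r_[P,.08])-c,[.5,0]).x.round(3) for c in ((d[0],d[1]),(d[2],d[3]))])
E
```

```text
bar approach tip [0.4895 0.0757 0.0555]
above shift units [ 18.83 -20.84   3.03] turn units [-0.   -0.    2.93] | tcp [ 0.3055 -0.6019  0.2563] target [0.4895 0.0757 0.1805]
at shift units [ 18.83 -20.84   7.03] turn units [-0.   -0.    2.93] | tcp [ 0.3055 -0.6019  0.2563] target [0.4895 0.0757 0.0805]
mug [array([ 0.621, -0.176]), array([ 0.502, -0.268])]
bottle [array([0.433, 0.451]), array([0.357, 0.352])]
```

move_arm(
  series=[
    {"tx": 0.9, "ty": -1, "gripper": 0},
    {"tx": 0.9, "ty": -1, "gripper": 0},
    {"tx": 0.9, "ty": -1, "gripper": 0},
    {"tx": 0.9, "ty": -1, "gripper": 0},
    {"tx": 0.9, "ty": -1, "gripper": 0},
    {"tx": 0.9, "ty": -1, "gripper": 0},
    {"tx": 0.9, "ty": -1, "gripper": 0},
    {"tx": 0.9, "ty": -1, "gripper": 0},
    {"tx": 0.9, "ty": -1, "gripper": 0},
    {"tx": 0.9, "ty": -1, "gripper": 0},
  ],
  squeeze=40,
)

```text
schema error: expected keys tx, ty, tz, wx, wy, wz, gripper
```

move_arm(
  series=[
    {"tx": 0.9, "ty": -1, "gripper": 0},
    {"tx": 0.9, "ty": -1, "gripper": 0},
    {"tx": 0.9, "ty": -1, "gripper": 0},
    {"tx": 0.9, "ty": -1, "gripper": 0},
    {"tx": 0.9, "ty": -1, "gripper": 0},
    {"tx": 0.9, "ty": -1, "gripper": 0},
    {"tx": 0.9, "ty": -1, "gripper": 0},
    {"wz": 1, "gripper": 0},
    {"wz": 1, "gripper": 0},
    {"wz": 0.9, "gripper": 0},
  ],
)

```text
schema error: expected keys tx, ty, tz, wx, wy, wz, gripper
```

Run:
```python
from h import *
t=b2w([.041,0,.005])-.011*az
go(t+[0,0,.07],"above");go(t,"at");s=pose()[2];print(s["gripper_width"],s["contact_force"])
```

```text
above shift units [ 18.83 -20.84   4.23] turn units [-0.    0.    2.93] | tcp [ 0.3055 -0.6019  0.2563] target [0.4895 0.0757 0.1505]
at shift units [ 18.83 -20.84   7.03] turn units [-0.    0.    2.93] | tcp [ 0.3055 -0.6019  0.2563] target [0.4895 0.0757 0.0805]
0.08534180465793258 [-0.19910486 -0.00517785  0.60437726]
```

All seven keys are required in every row.

move_arm(
  series=[
    {"tx": 0.9, "ty": -1, "tz": 0, "wx": 0, "wy": 0, "wz": 0, "gripper": 0},
    {"tx": 0.9, "ty": -1, "tz": 0, "wx": 0, "wy": 0, "wz": 0, "gripper": 0},
    {"tx": 0.9, "ty": -1, "tz": 0, "wx": 0, "wy": 0, "wz": 0, "gripper": 0},
    {"tx": 0.9, "ty": -1, "tz": 0, "wx": 0, "wy": 0, "wz": 0, "gripper": 0},
    {"tx": 0.9, "ty": -1, "tz": 0, "wx": 0, "wy": 0, "wz": 0, "gripper": 0},
    {"tx": 0.9, "ty": -1, "tz": 0, "wx": 0, "wy": 0, "wz": 0, "gripper": 0},
    {"tx": 0.9, "ty": -1, "tz": 0, "wx": 0, "wy": 0, "wz": 0, "gripper": 0},
    {"tx": 0.9, "ty": -1, "tz": 0, "wx": 0, "wy": 0, "wz": 0, "gripper": 0},
    {"tx": 0.9, "ty": -1, "tz": 0, "wx": 0, "wy": 0, "wz": 0, "gripper": 0},
    {"tx": 0.9, "ty": -1, "tz": 0, "wx": 0, "wy": 0, "wz": 0, "gripper": 0},
  ],
  squeeze=40,
)

```text
clock: 2.65
tool_pos: [0.3939, -0.2695, 0.2558]
orientation: [179.8, 0.1, 26.5]
contact_force: [0.1, 0.1, -0.3]
gripper_width: 0.0001
```

move_arm(
  series=[
    {"tx": 0.9, "ty": -1, "tz": 0, "wx": 0, "wy": 0, "wz": 0, "gripper": 0},
    {"tx": 0.9, "ty": -1, "tz": 0, "wx": 0, "wy": 0, "wz": 0, "gripper": 0},
    {"tx": 0.9, "ty": -1, "tz": 0, "wx": 0, "wy": 0, "wz": 0, "gripper": 0},
    {"tx": 0.9, "ty": -1, "tz": 0, "wx": 0, "wy": 0, "wz": 0, "gripper": 0},
    {"tx": 0.9, "ty": -1, "tz": 0, "wx": 0, "wy": 0, "wz": 0, "gripper": 0},
    {"tx": 0.9, "ty": -1, "tz": 0, "wx": 0, "wy": 0, "wz": 0, "gripper": 0},
    {"tx": 0.9, "ty": -1, "tz": 0, "wx": 0, "wy": 0, "wz": 0, "gripper": 0},
    {"tx": 0, "ty": 0, "tz": 0, "wx": 0, "wy": 0, "wz": 1, "gripper": 0},
    {"tx": 0, "ty": 0, "tz": 0, "wx": 0, "wy": 0, "wz": 1, "gripper": 0},
    {"tx": 0, "ty": 0, "tz": 0, "wx": 0, "wy": 0, "wz": 0.9, "gripper": 0},
  ],
)

```text
clock: 3.65
tool_pos: [0.4594, -0.0275, 0.2575]
orientation: [179.7, -0.3, 12.0]
contact_force: [-0.5, -0.0, 1.0]
gripper_width: -0.0002
```

Run:
```python
from h import *
t=b2w([.041,0,.005])-.011*az
go(t+[0,0,.07],"above");go(t,"at");s=pose()[2];print(s["gripper_width"],s["contact_force"])
```

```text
above shift units [ 2.01 -3.81  4.27] turn units [ 0.06 -0.06 -0.05] | tcp [ 0.4594 -0.0275  0.2575] target [0.4895 0.0757 0.1505]
at shift units [ 2.   -3.82  7.07] turn units [ 0.06 -0.06 -0.05] | tcp [ 0.4594 -0.0275  0.2575] target [0.4895 0.0757 0.0805]
-0.0002143202972635796 [-0.49694586 -0.04827252  1.02692063]
```

move_arm(
  series=[
    {"tx": 0.5, "ty": -0.95, "tz": 0.9, "wx": 0.06, "wy": -0.06, "wz": -0.05, "gripper": 0},
    {"tx": 0.5, "ty": -0.95, "tz": 0.9, "wx": 0, "wy": 0, "wz": 0, "gripper": 0},
    {"tx": 0.5, "ty": -0.95, "tz": 0.9, "wx": 0, "wy": 0, "wz": 0, "gripper": 0},
    {"tx": 0.5, "ty": -0.95, "tz": 0.9, "wx": 0, "wy": 0, "wz": 0, "gripper": 0},
    {"tx": 0, "ty": 0, "tz": 0.6, "wx": 0, "wy": 0, "wz": 0, "gripper": 0},
    {"tx": 0, "ty": 0, "tz": 0, "wx": 0, "wy": 0, "wz": 0, "gripper": 0},
  ],
)

```text
clock: 4.25
tool_pos: [0.4915, 0.0793, 0.1507]
orientation: [179.9, -0.3, 11.9]
contact_force: [-0.0, -0.8, 0.2]
gripper_width: -0.0002
```

Run:
```python
from h import *
t=b2w([.041,0,.005])-.011*az
go(t,"at");go(t+[0,0,.01],"10 above");s=pose()[2];print(s["contact_force"])
```

```text
at shift units [-0.12  0.12  2.81] turn units [ 0.01 -0.06 -0.07] | tcp [0.4915 0.0793 0.1507] target [0.4895 0.0757 0.0805]
10 above shift units [-0.12  0.12  2.41] turn units [ 0.01 -0.06 -0.07] | tcp [0.4915 0.0793 0.1507] target [0.4895 0.0757 0.0905]
[-0.01673956 -0.75805152  0.17787058]
```

move_arm(
  series=[
    {"tx": -0.12, "ty": 0.12, "tz": 0.7, "wx": 0, "wy": -0.06, "wz": -0.07, "gripper": 0},
    {"tx": 0, "ty": 0, "tz": 0.7, "wx": 0, "wy": 0, "wz": 0, "gripper": 0},
    {"tx": 0, "ty": 0, "tz": 0.7, "wx": 0, "wy": 0, "wz": 0, "gripper": 0},
    {"tx": 0, "ty": 0, "tz": 0.4, "wx": 0, "wy": 0, "wz": 0, "gripper": 0},
    {"tx": 0, "ty": 0, "tz": 0.15, "wx": 0, "wy": 0, "wz": 0, "gripper": 0},
    {"tx": 0, "ty": 0, "tz": 0, "wx": 0, "wy": 0, "wz": 0, "gripper": 0},
  ],
)

```text
clock: 4.85
tool_pos: [0.4919, 0.0742, 0.087]
orientation: [179.9, -0.3, 12.1]
contact_force: [-0.7, 0.7, -0.2]
gripper_width: 0.0004
```

Run:
```python
from h import *
import cv2
go(b2w([.041,0,.005])-.011*az,"at");s=pose()[2];print(s["contact_force"],"tip bed",w2b(tipnow()).round(4))
i=ctrl.get_image("scene")["pixels"];cv2.imwrite("pics/s1.png",cv2.resize(i[205:385,265:505],None,fx=3.3333,fy=3.3333))
```

```text
at shift units [-0.08 -0.08  0.26] turn units [ 0.03 -0.06 -0.03] | tcp [0.4919 0.0742 0.087 ] target [0.4895 0.0757 0.0805]
[-0.68299563  0.73670843 -0.15527727] tip bed [ 0.0365 -0.0021  0.015 ]
```

View pics/s1.png

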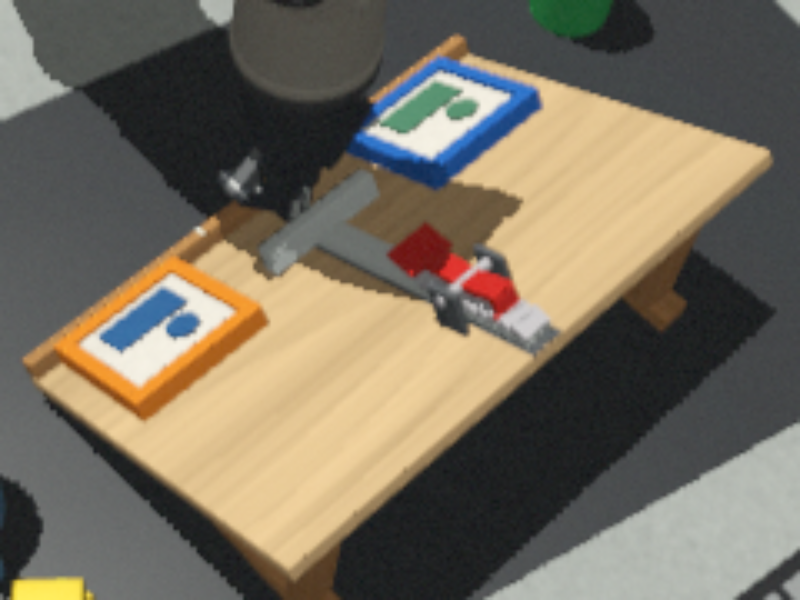

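The fingers are behind the bar, at about (300,205), with the panels untouched. I'll lower slightly, then creep up the slope to contact.

move_arm(
  series=[
    {"tx": 0, "ty": -0.06, "tz": 0.14, "wx": 0, "wy": -0.06, "wz": 0, "gripper": 0},
    {"tx": 0.14, "ty": 0, "tz": -0.08, "wx": 0, "wy": 0, "wz": 0, "gripper": 0},
    {"tx": 0.14, "ty": 0, "tz": -0.08, "wx": 0, "wy": 0, "wz": 0, "gripper": 0},
    {"tx": 0.14, "ty": 0, "tz": -0.08, "wx": 0, "wy": 0, "wz": 0, "gripper": 0},
  ],
)

```text
clock: 5.3
tool_pos: [0.5005, 0.0774, 0.0905]
orientation: [179.8, 0.2, 12.1]
contact_force: [-8.8, -1.2, -5.2]
gripper_width: -0.0002
```

move_arm(
  series=[
    {"tx": 0.14, "ty": 0, "tz": -0.08, "wx": 0, "wy": 0, "wz": 0, "gripper": 0},
    {"tx": 0.14, "ty": 0, "tz": -0.08, "wx": 0, "wy": 0, "wz": 0, "gripper": 0},
    {"tx": 0.14, "ty": 0, "tz": -0.08, "wx": 0, "wy": 0, "wz": 0, "gripper": 0},
    {"tx": 0.14, "ty": 0, "tz": -0.08, "wx": 0, "wy": 0, "wz": 0, "gripper": 0},
  ],
)

```text
clock: 5.7
tool_pos: [0.511, 0.0795, 0.0976]
orientation: [179.8, 0.8, 12.1]
contact_force: [-5.4, -0.9, -3.8]
gripper_width: 0.0001
```

```bash
cat > st.py <<'E'
from h import *
s=pose()[2];t=tipnow();print("F",np.round(s["contact_force"],1),"tip bed",w2b(t).round(4),"front corner",w2b(t+.011*az).round(4),"front@z24 x",round(float(w2b(t+.011*az)[0]+(.024-w2b(t+.011*az)[2])*np.tan(np.pi/6)),4),s["orientation"].round(1) if hasattr(s["orientation"],"round") else s["orientation"])
E
python3 st.py
```

```text
F [-5.4 -0.9 -3.8] tip bed [ 0.0586 -0.001   0.0146] front corner [ 0.0681 -0.001   0.0091] front@z24 x 0.0767 [179.8   0.8  12.1]
```

move_arm(
  series=[
    {"tx": 0.17, "ty": 0, "tz": -0.09, "wx": 0, "wy": 0.16, "wz": 0, "gripper": 0},
    {"tx": 0.17, "ty": 0, "tz": -0.09, "wx": 0, "wy": 0, "wz": 0, "gripper": 0},
    {"tx": 0.17, "ty": 0, "tz": -0.09, "wx": 0, "wy": 0, "wz": 0, "gripper": 0},
    {"tx": 0.17, "ty": 0, "tz": -0.09, "wx": 0, "wy": 0, "wz": 0, "gripper": 0},
    {"tx": 0.17, "ty": 0, "tz": -0.09, "wx": 0, "wy": 0, "wz": 0, "gripper": 0},
    {"tx": 0.17, "ty": 0, "tz": -0.09, "wx": 0, "wy": 0, "wz": 0, "gripper": 0},
    {"tx": 0.17, "ty": 0, "tz": -0.09, "wx": 0, "wy": 0, "wz": 0, "gripper": 0},
    {"tx": 0.17, "ty": 0, "tz": -0.09, "wx": 0, "wy": 0, "wz": 0, "gripper": 0},
  ],
)

```text
clock: 6.5
tool_pos: [0.5394, 0.0857, 0.1143]
orientation: [179.7, 0.8, 12.2]
contact_force: [-7.9, -1.1, -2.3]
gripper_width: 0.0001
```

```bash
python3 st.py
```

```text
F [-7.9 -1.1 -2.3] tip bed [ 0.0921 -0.001   0.0145] front corner [ 0.1016 -0.001   0.009 ] front@z24 x 0.1103 [179.7   0.8  12.2]
```

move_arm(
  series=[
    {"tx": 0.17, "ty": 0, "tz": -0.09, "wx": 0, "wy": 0.16, "wz": 0, "gripper": 0},
    {"tx": 0.17, "ty": 0, "tz": -0.09, "wx": 0, "wy": 0, "wz": 0, "gripper": 0},
    {"tx": 0.17, "ty": 0, "tz": -0.09, "wx": 0, "wy": 0, "wz": 0, "gripper": 0},
    {"tx": 0.17, "ty": 0, "tz": -0.09, "wx": 0, "wy": 0, "wz": 0, "gripper": 0},
    {"tx": 0.03, "ty": 0, "tz": -0.02, "wx": 0, "wy": 0, "wz": 0, "gripper": 0},
  ],
)

```text
clock: 7.0
tool_pos: [0.5549, 0.0891, 0.1236]
orientation: [179.7, 0.3, 12.2]
contact_force: [-1.5, -0.7, -0.7]
gripper_width: -0.0005
```

```bash
python3 st.py
```

```text
F [-1.5 -0.7 -0.7] tip bed [ 0.1106 -0.001   0.0145] front corner [ 0.1202 -0.001   0.009 ] front@z24 x 0.1288 [179.7   0.3  12.2]
```

move_arm(
  series=[
    {"tx": 0.09, "ty": 0, "tz": -0.05, "wx": 0, "wy": 0, "wz": 0, "gripper": 0},
    {"tx": 0.09, "ty": 0, "tz": -0.05, "wx": 0, "wy": 0, "wz": 0, "gripper": 0},
  ],
)

```text
clock: 7.2
tool_pos: [0.5586, 0.0898, 0.1259]
orientation: [179.7, 0.4, 12.2]
contact_force: [-6.7, -0.4, -5.5]
gripper_width: 0.0002
```

```bash
python3 st.py
```

```text
F [-6.7 -0.4 -5.5] tip bed [ 0.1151 -0.001   0.0146] front corner [ 0.1246 -0.001   0.0091] front@z24 x 0.1332 [179.7   0.4  12.2]
```

move_arm(
  series=[
    {"tx": 0.06, "ty": 0, "tz": -0.03, "wx": 0, "wy": 0, "wz": 0, "gripper": 0},
  ],
)

```text
clock: 7.3
tool_pos: [0.5596, 0.09, 0.1264]
orientation: [179.7, 0.5, 12.2]
contact_force: [-6.7, -0.6, -5.0]
gripper_width: -0.0
```

```bash
python3 st.py
```

```text
F [-6.7 -0.6 -5. ] tip bed [ 0.1161 -0.001   0.0146] front corner [ 0.1257 -0.001   0.0091] front@z24 x 0.1343 [179.7   0.5  12.2]
```

move_arm(
  series=[
    {"tx": 0.05, "ty": 0, "tz": -0.03, "wx": 0, "wy": 0, "wz": 0, "gripper": 0},
  ],
)

```text
clock: 7.4
tool_pos: [0.5602, 0.0902, 0.1268]
orientation: [179.7, 0.6, 12.2]
contact_force: [-6.4, -1.4, -4.7]
gripper_width: 0.0
```

```bash
python3 st.py
```

```text
F [-6.4 -1.4 -4.7] tip bed [ 0.1169 -0.001   0.0147] front corner [ 0.1264 -0.001   0.0092] front@z24 x 0.135 [179.7   0.6  12.2]
```

move_arm(
  series=[
    {"tx": -0.35, "ty": 0, "tz": 0.2, "wx": 0, "wy": 0, "wz": 0, "gripper": 0},
    {"tx": -0.35, "ty": 0, "tz": 0.2, "wx": 0, "wy": 0, "wz": 0, "gripper": 0},
    {"tx": 0, "ty": 0, "tz": -0.8, "wx": 0, "wy": 0.12, "wz": 0, "gripper": 0},
    {"tx": 0, "ty": 0, "tz": -1, "wx": 0, "wy": 0, "wz": 0, "gripper": 0},
    {"tx": 0, "ty": 0.5, "tz": -1, "wx": 0, "wy": 0, "wz": 0, "gripper": 0},
    {"tx": 0, "ty": 1, "tz": -0.5, "wx": 0, "wy": 0, "wz": 0, "gripper": 0},
    {"tx": 0, "ty": 1, "tz": 0, "wx": 0, "wy": 0, "wz": 0, "gripper": 0},
    {"tx": 0, "ty": 1, "tz": 0, "wx": 0, "wy": 0, "wz": 0, "gripper": 0},
    {"tx": 0, "ty": 1, "tz": 0, "wx": 0, "wy": 0, "wz": 0, "gripper": 0},
    {"tx": 0, "ty": 1, "tz": 0, "wx": 0, "wy": 0, "wz": 0, "gripper": 0},
  ],
)

```text
clock: 8.4
tool_pos: [0.5713, -0.0485, 0.204]
orientation: [179.6, -0.7, 12.6]
contact_force: [-0.3, 0.3, -0.0]
gripper_width: -0.0002
```

```bash
cat > look.py <<'E'
from h import *
import sys
k=sys.argv[1];o=[]
for n,(c,r) in {"top":((175,105),(200,160)),"scene":((265,205),(240,180))}.items():
    i=ctrl.get_image(n);a=i["pixels"].copy()
    for cl in [float(x) for x in sys.argv[2].split(",")]:
        pass
    f=4 if n=="top" else 3.3333
    z=cv2.resize(a[c[1]:c[1]+r[1],c[0]:c[0]+r[0]],None,fx=f,fy=f,interpolation=cv2.INTER_CUBIC)
    for j,cl in enumerate([float(x) for x in sys.argv[2].split(",")]):
        P=[(proj(i,b2w([.05+cl,y,.024]))-c)*f for y in(.05,-.05)]
        cv2.line(z,*[tuple(int(round(v)) for v in p) for p in P],[(0,255,0),(255,0,255),(0,255,255)][j],1)
    o.append(z[:, :]);cv2.imwrite(f"pics/{k}_{n}.png",z)
E
python3 look.py a 0.07,0.08; python3 st.py; python3 -c "
from h import *
go(b2w([.036,-.222,.06]),'beside orange high')"
```

```text
F [-0.5 -0.   0.5] tip bed [ 0.1393 -0.1418  0.0905] front corner [ 0.1488 -0.1418  0.085 ] front@z24 x 0.1136 [179.5  -0.7  12.3]
beside orange high shift units [-2.99  3.19  3.11] turn units [ 0.09 -0.14  0.01] | tcp [ 0.5715 -0.0513  0.2037] target [ 0.5164 -0.1456  0.1257]
```

View pics/a_scene.png

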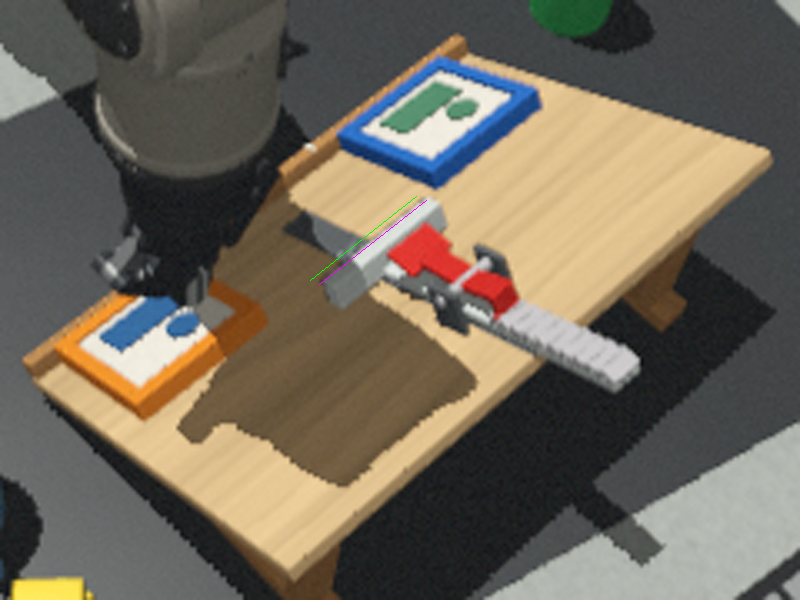

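The purple line (clamp 0.080) lies on the bar's upper-lower edge, from (325,280) to (428,200), and the green line (0.070) is off it. So the ratchet holds the bar at the top tooth. Next I go beside the orange panel.

move_arm(
  series=[
    {"tx": -0.75, "ty": 0.85, "tz": 0, "wx": 0.09, "wy": -0.14, "wz": 0, "gripper": 0},
    {"tx": -0.75, "ty": 0.85, "tz": 0, "wx": 0, "wy": 0, "wz": 0, "gripper": 0},
    {"tx": -0.75, "ty": 0.85, "tz": 0.3, "wx": 0, "wy": 0, "wz": 0, "gripper": 0},
    {"tx": -0.75, "ty": 0.7, "tz": 0.8, "wx": 0, "wy": 0, "wz": 0, "gripper": 0},
    {"tx": 0, "ty": 0, "tz": 0.9, "wx": 0, "wy": 0, "wz": 0, "gripper": 0},
    {"tx": 0, "ty": 0, "tz": 0, "wx": 0, "wy": 0, "wz": 0, "gripper": 0},
  ],
)

```text
clock: 9.1
tool_pos: [0.5133, -0.1481, 0.1528]
orientation: [179.9, -0.3, 12.4]
contact_force: [0.3, 1.2, 0.8]
gripper_width: -0.0003
```

```bash
python3 st.py;python3 -c "
from h import *
go(b2w([.032,-.218,.011]),'down')"
```

```text
F [0.3 1.2 0.8] tip bed [ 0.0466 -0.2239  0.0852] front corner [ 0.0562 -0.2239  0.0797] front@z24 x 0.024 [179.9  -0.3  12.4]
down shift units [ 0.96 -0.24  2.87] turn units [ 0.02 -0.07  0.02] | tcp [ 0.5133 -0.1481  0.1528] target [ 0.5361 -0.1372  0.0812]
```

move_arm(
  series=[
    {"tx": 0.5, "ty": -0.12, "tz": 0.3, "wx": 0, "wy": -0.07, "wz": 0, "gripper": 0},
    {"tx": 0.45, "ty": -0.1, "tz": 0.8, "wx": 0, "wy": 0, "wz": 0, "gripper": 0},
    {"tx": 0.03, "ty": 0, "tz": 0.8, "wx": 0, "wy": 0, "wz": 0, "gripper": 0},
    {"tx": 0, "ty": 0, "tz": 0.6, "wx": 0, "wy": 0, "wz": 0, "gripper": 0},
    {"tx": 0, "ty": 0, "tz": 0.3, "wx": 0, "wy": 0, "wz": 0, "gripper": 0},
    {"tx": 0, "ty": 0, "tz": 0, "wx": 0, "wy": 0, "wz": 0, "gripper": 0},
  ],
)

```text
clock: 9.7
tool_pos: [0.5441, -0.1314, 0.0844]
orientation: [179.8, -0.4, 12.7]
contact_force: [0.1, -0.1, -0.0]
gripper_width: 0.0004
```

```bash
python3 st.py;python3 -c "
from h import *
go(b2w([.032,-.210,.011]),'down')"
```

```text
F [ 0.1 -0.1 -0. ] tip bed [ 0.0416 -0.214   0.0091] front corner [ 0.0511 -0.214   0.0036] front@z24 x 0.0629 [179.8  -0.4  12.7]
down shift units [-0.36 -0.16  0.12] turn units [ 0.04 -0.08  0.08] | tcp [ 0.5441 -0.1314  0.0844] target [ 0.5344 -0.1294  0.0812]
```

move_arm(
  series=[
    {"tx": -0.36, "ty": 0, "tz": 0.08, "wx": 0.04, "wy": -0.08, "wz": 0.08, "gripper": 0},
    {"tx": 0, "ty": -0.15, "tz": 0, "wx": 0, "wy": 0, "wz": 0, "gripper": 0},
    {"tx": 0, "ty": -0.15, "tz": 0, "wx": 0, "wy": 0, "wz": 0, "gripper": 0},
    {"tx": 0, "ty": -0.2, "tz": 0, "wx": 0, "wy": 0, "wz": 0, "gripper": 0},
    {"tx": 0, "ty": -0.25, "tz": 0, "wx": 0, "wy": 0, "wz": 0, "gripper": 0},
    {"tx": 0, "ty": -0.25, "tz": 0, "wx": 0, "wy": 0, "wz": 0, "gripper": 0},
  ],
)

```text
clock: 10.3
tool_pos: [0.5308, -0.1077, 0.0853]
orientation: [179.9, -0.2, 12.2]
contact_force: [0.7, -1.1, -1.0]
gripper_width: 0.0
```

```bash
python3 st.py;python3 -c "
from h import *
go(b2w([.032,-.0695,.011]),'final')"
```

```text
F [ 0.7 -1.1 -1. ] tip bed [ 0.035  -0.1881  0.0139] front corner [ 0.0446 -0.1881  0.0084] front@z24 x 0.0536 [179.9  -0.2  12.2]
final shift units [-0.05 -4.74  0.15] turn units [ 0.02 -0.04 -0.02] | tcp [ 0.5308 -0.1077  0.0853] target [0.5045 0.0079 0.0812]
```

move_arm(
  series=[
    {"tx": 0, "ty": -0.35, "tz": 0.08, "wx": 0, "wy": -0.04, "wz": 0, "gripper": 0},
    {"tx": 0, "ty": -0.38, "tz": 0, "wx": 0, "wy": 0, "wz": 0, "gripper": 0},
    {"tx": 0, "ty": -0.38, "tz": 0, "wx": 0, "wy": 0, "wz": 0, "gripper": 0},
    {"tx": 0, "ty": -0.38, "tz": 0, "wx": 0, "wy": 0, "wz": 0, "gripper": 0},
    {"tx": 0, "ty": -0.38, "tz": 0, "wx": 0, "wy": 0, "wz": 0, "gripper": 0},
    {"tx": 0, "ty": -0.38, "tz": 0, "wx": 0, "wy": 0, "wz": 0, "gripper": 0},
    {"tx": 0, "ty": -0.38, "tz": 0, "wx": 0, "wy": 0, "wz": 0, "gripper": 0},
    {"tx": 0, "ty": -0.38, "tz": 0, "wx": 0, "wy": 0, "wz": 0, "gripper": 0},
    {"tx": 0, "ty": -0.25, "tz": 0, "wx": 0, "wy": 0, "wz": 0, "gripper": 0},
    {"tx": 0, "ty": -0.12, "tz": 0, "wx": 0, "wy": 0, "wz": 0, "gripper": 0},
  ],
)

```text
clock: 11.3
tool_pos: [0.5113, -0.0172, 0.0835]
orientation: [179.8, -0.0, 12.3]
contact_force: [-1.1, -4.4, 2.5]
gripper_width: 0.0
```

```bash
python3 st.py;python3 -c "
from h import *
go(b2w([.032,-.0695,.011]),'final')"; python3 look.py b 0.08
```

```text
F [-1.1 -4.4  2.5] tip bed [ 0.0343 -0.0955  0.0123] front corner [ 0.0438 -0.0955  0.0068] front@z24 x 0.0537 [179.8  -0.   12.3]
final shift units [-0.05 -1.04  0.09] turn units [ 0.04 -0.01 -0.  ] | tcp [ 0.5113 -0.0172  0.0835] target [0.5045 0.0079 0.0812]
```

View pics/b_scene.png

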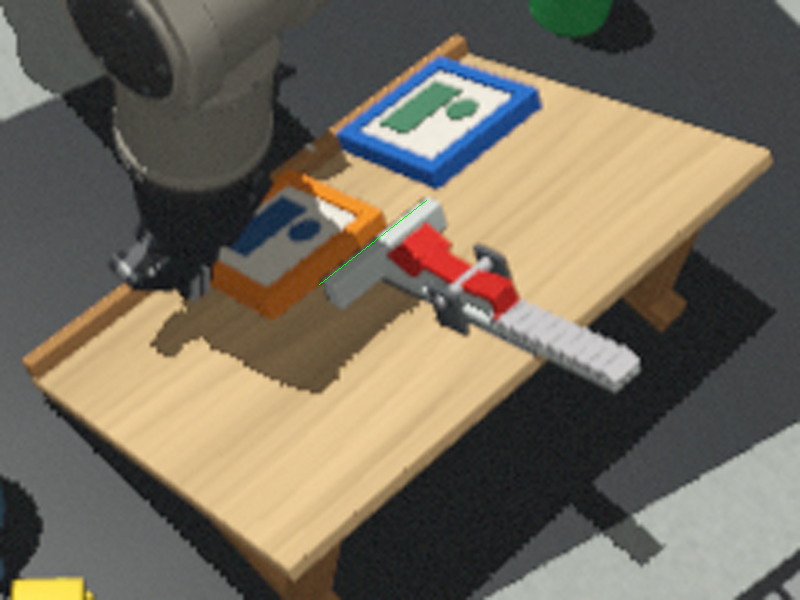

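The panel is sliding square and the bar still sits on the 0.08 line. The panel's upper corners are at about (382,213) and (272,302). I'll check its y against the finger's geometry.

```bash
cat > corner.py <<'E'
from h import *
import sys
i=ctrl.get_image("scene")
for a in sys.argv[1:]:
    u,v=[float(x)*.3 for x in a.split(",")]
    r=least_squares(lambda p:proj(i,b2w([p[0],p[1],.018]))-[u+265,v+205],[.1,0]).x;print(a,"bed x,y on z18:",r.round(4))
E
python3 corner.py 382,213 268,294
```

```text
382,213 bed x,y on z18: [0.1047 0.029 ]
268,294 bed x,y on z18: [ 0.0978 -0.0717]
```

move_arm(
  series=[
    {"tx": 0, "ty": -0.25, "tz": 0.04, "wx": 0, "wy": 0, "wz": 0, "gripper": 0},
    {"tx": 0, "ty": -0.25, "tz": 0, "wx": 0, "wy": 0, "wz": 0, "gripper": 0},
    {"tx": 0, "ty": -0.2, "tz": 0, "wx": 0, "wy": 0, "wz": 0, "gripper": 0},
    {"tx": 0, "ty": 0, "tz": 0, "wx": 0, "wy": 0, "wz": 0, "gripper": 0},
  ],
)

```text
clock: 11.85
tool_pos: [0.5077, -0.0004, 0.0822]
orientation: [179.8, -0.0, 12.1]
contact_force: [0.5, -1.4, 0.0]
gripper_width: -0.0001
```

```bash
python3 st.py; python3 look.py c 0.08
```

```text
F [ 0.5 -1.4  0. ] tip bed [ 0.0337 -0.0784  0.0112] front corner [ 0.0432 -0.0784  0.0057] front@z24 x 0.0537 [179.8  -0.   12.1]
```

View pics/c_scene.png

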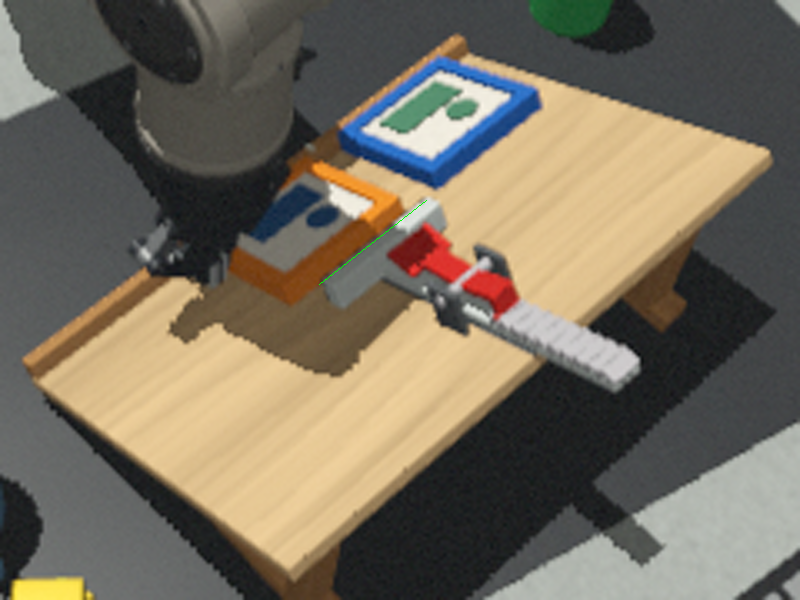

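The panel needs about 9 mm more.

move_arm(
  series=[
    {"tx": 0, "ty": -0.18, "tz": 0, "wx": 0, "wy": 0, "wz": 0, "gripper": 0},
    {"tx": 0, "ty": -0.14, "tz": 0, "wx": 0, "wy": 0, "wz": 0, "gripper": 0},
    {"tx": 0, "ty": 0, "tz": 0, "wx": 0, "wy": 0, "wz": 0, "gripper": 0},
  ],
)

```text
clock: 12.25
tool_pos: [0.506, 0.0074, 0.0821]
orientation: [179.8, -0.0, 12.1]
contact_force: [0.2, -0.8, 0.7]
gripper_width: 0.0003
```

```bash
python3 st.py; python3 corner.py 402,199
```

```text
F [ 0.2 -0.8  0.7] tip bed [ 0.0336 -0.0703  0.0111] front corner [ 0.0431 -0.0703  0.0056] front@z24 x 0.0538 [179.8  -0.   12.1]
402,199 bed x,y on z18: [0.1061 0.047 ]
```

move_arm(
  series=[
    {"tx": 0, "ty": 0.6, "tz": 0, "wx": 0, "wy": 0, "wz": 0, "gripper": 0},
    {"tx": 0, "ty": 0.6, "tz": -0.4, "wx": 0, "wy": 0, "wz": 0, "gripper": 0},
    {"tx": 0, "ty": 0.8, "tz": -1, "wx": 0, "wy": 0, "wz": 0, "gripper": 0},
    {"tx": 0, "ty": 1, "tz": -1, "wx": 0, "wy": 0, "wz": 0, "gripper": 0},
    {"tx": 0, "ty": 1, "tz": -1, "wx": 0, "wy": 0, "wz": 0, "gripper": 0},
    {"tx": 0, "ty": 1, "tz": -1, "wx": 0, "wy": 0, "wz": 0, "gripper": 0},
    {"tx": 0, "ty": 1, "tz": 0, "wx": 0, "wy": 0, "wz": 0, "gripper": 0},
    {"tx": 0, "ty": 1, "tz": 0, "wx": 0, "wy": 0, "wz": 0, "gripper": 0},
    {"tx": 0, "ty": 1, "tz": 0, "wx": 0, "wy": 0, "wz": 0, "gripper": 0},
  ],
)

```text
clock: 13.2
tool_pos: [0.5491, -0.1893, 0.1967]
orientation: [180.0, -0.0, 12.6]
contact_force: [0.1, -0.2, 0.1]
gripper_width: -0.0001
```

```bash
python3 st.py; python3 look.py d 0.08
```

```text
F [ 0.1 -0.2  0.1] tip bed [ 0.0912 -0.2716  0.1102] front corner [ 0.1007 -0.2716  0.1047] front@z24 x 0.0541 [180.   -0.   12.6]
```

View pics/d_top.png

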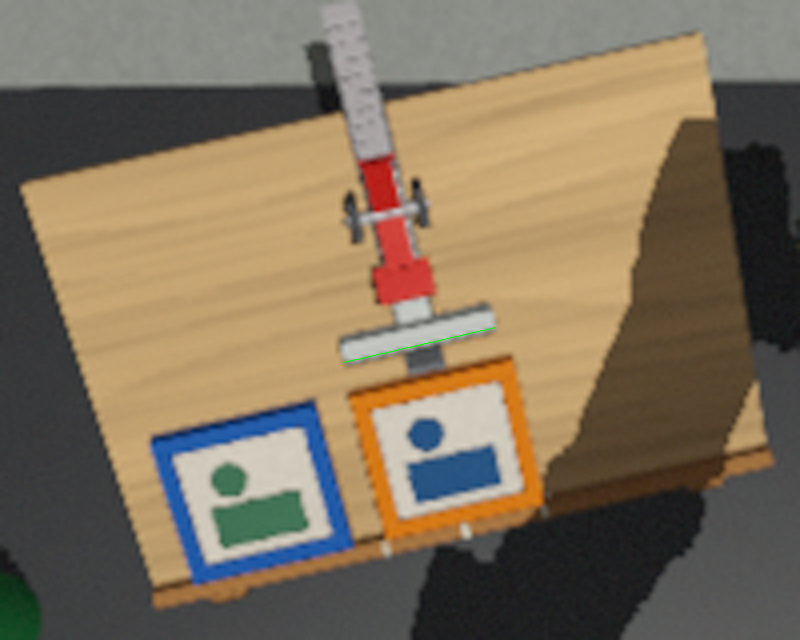

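The bar is held on the 0.08 line, and the panel's lower corners at (390,540) and (543,503) meet the outer marks at (387,548) and (545,511). I'll measure this precisely on a rectified bed plane.

```bash
cat > rect.py <<'E'
from h import *
i=ctrl.get_image("top");a=i["pixels"]
def rect(z,x0,x1,y0,y1,s=.0005):
    src=[(x0,y0),(x1,y0),(x1,y1),(x0,y1)]
    p=np.float32([proj(i,b2w([x,y,z])) for x,y in src])
    d=np.float32([((y-y0)/s,(x-x0)/s) for x,y in src])
    return cv2.warpPerspective(a,cv2.getPerspectiveTransform(p,d),(int((y1-y0)/s),int((x1-x0)/s)),flags=cv2.INTER_CUBIC)
r=rect(.018,-.02,.12,-.08,.075);h=cv2.cvtColor(r,cv2.COLOR_BGR2HSV)
m=(h[...,0]>8)&(h[...,0]<18)&(h[...,1]>200)
for x in(.015,.03,.05,.07,.09):
    row=m[int((x+.02)/.0005)-4:int((x+.02)/.0005)+4].mean(0)>.5;c=np.nonzero(row)[0];print("x",x,"orange y",(c.min()*.0005-.08).round(4),(c.max()*.0005-.08).round(4),"mid",((c.min()+c.max())*.00025-.08).round(4))
k=rect(.016,-.012,0,-.08,.075);g=k[4:20].min(2).mean(0)
for y in(-.055,0,.055):
    j=int((y+.08)/.0005);w=g[j-16:j+16];w=np.clip(w-np.median(w),0,None);print("mark",y,"seen",round(float((w*np.arange(j-16,j+16)).sum()/w.sum()*.0005-.08),4))
E
python3 rect.py
```

```text
x 0.015 orange y -0.055 0.052 mid -0.0015
x 0.03 orange y -0.0545 0.0525 mid -0.001
x 0.05 orange y -0.0545 0.053 mid -0.0008
x 0.07 orange y -0.0545 0.053 mid -0.0008
x 0.09 orange y -0.0545 0.052 mid -0.0013
mark -0.055 seen -0.0544
mark 0 seen 0.0002
mark 0.055 seen 0.0555
```

The panel is square but about 1.3 mm short of centre, so one small nudge.

move_arm(
  series=[
    {"tx": 0, "ty": -1, "tz": 0, "wx": 0, "wy": 0, "wz": 0, "gripper": 0},
    {"tx": 0, "ty": -1, "tz": 0, "wx": 0, "wy": 0, "wz": 0, "gripper": 0},
    {"tx": 0, "ty": -1, "tz": 0, "wx": 0, "wy": 0, "wz": 0, "gripper": 0},
    {"tx": 0, "ty": -1, "tz": 0.3, "wx": 0, "wy": 0, "wz": -0.05, "gripper": 0},
    {"tx": 0, "ty": -1, "tz": 1, "wx": 0, "wy": 0, "wz": 0, "gripper": 0},
    {"tx": 0, "ty": -1, "tz": 1, "wx": 0, "wy": 0, "wz": 0, "gripper": 0},
    {"tx": 0, "ty": 0, "tz": 1, "wx": 0, "wy": 0, "wz": 0, "gripper": 0},
    {"tx": 0, "ty": 0, "tz": 0, "wx": 0, "wy": 0, "wz": 0, "gripper": 0},
  ],
)

```text
clock: 14.15
tool_pos: [0.5124, -0.0301, 0.1112]
orientation: [-179.8, -0.0, 13.1]
contact_force: [-0.4, -0.0, -0.0]
gripper_width: -0.0002
```

```bash
python3 st.py; python3 -c "
from h import *
go(b2w([.0336,-.080,.012]),'near');go(b2w([.0336,-.069,.012]),'nudged')"
```

```text
F [-0.4 -0.  -0. ] tip bed [ 0.0467 -0.1082  0.0372] front corner [ 0.0562 -0.1082  0.0317] front@z24 x 0.0518 [-179.8   -0.    13.1]
near shift units [ 0.07 -1.13  1.14] turn units [-0.04 -0.    0.17] | tcp [ 0.5124 -0.0301  0.1112] target [ 0.5076 -0.0022  0.0829]
nudged shift units [ 0.07 -1.57  1.14] turn units [-0.04 -0.    0.17] | tcp [ 0.5124 -0.0301  0.1112] target [0.5053 0.0085 0.0829]
```

move_arm(
  series=[
    {"tx": 0.05, "ty": -0.4, "tz": 0.6, "wx": 0, "wy": 0, "wz": 0.17, "gripper": 0},
    {"tx": 0, "ty": -0.4, "tz": 0.5, "wx": 0, "wy": 0, "wz": 0, "gripper": 0},
    {"tx": 0, "ty": -0.35, "tz": 0, "wx": 0, "wy": 0, "wz": 0, "gripper": 0},
    {"tx": 0, "ty": 0, "tz": 0, "wx": 0, "wy": 0, "wz": 0, "gripper": 0},
  ],
)

```text
clock: 14.55
tool_pos: [0.5078, 0.0009, 0.0864]
orientation: [-179.8, -0.1, 12.3]
contact_force: [0.3, -0.5, 1.7]
gripper_width: 0.0003
```

```bash
python3 st.py; python3 -c "
from h import *
go(b2w([.0336,-.0689,.012]),'nudged')"
```

```text
F [ 0.3 -0.5  1.7] tip bed [ 0.0361 -0.0769  0.0146] front corner [ 0.0457 -0.0769  0.0091] front@z24 x 0.0542 [-1.798e+02 -1.000e-01  1.230e+01]
nudged shift units [-0.03 -0.32  0.14] turn units [-0.05 -0.02  0.01] | tcp [0.5078 0.0009 0.0864] target [0.5053 0.0086 0.0829]
```

move_arm(
  series=[
    {"tx": -0.03, "ty": -0.16, "tz": 0.1, "wx": 0, "wy": 0, "wz": 0, "gripper": 0},
    {"tx": 0, "ty": -0.14, "tz": 0, "wx": 0, "wy": 0, "wz": 0, "gripper": 0},
    {"tx": 0, "ty": 0, "tz": 0, "wx": 0, "wy": 0, "wz": 0, "gripper": 0},
  ],
)

```text
clock: 14.85
tool_pos: [0.5065, 0.0079, 0.0862]
orientation: [-179.8, -0.2, 12.3]
contact_force: [0.5, -0.1, 0.6]
gripper_width: 0.0001
```

```bash
python3 st.py; python3 -c "
from h import *
go(b2w([.0336,-.0689,.012]),'nudged')"
```

```text
F [ 0.5 -0.1  0.6] tip bed [ 0.0362 -0.0698  0.0143] front corner [ 0.0458 -0.0698  0.0088] front@z24 x 0.0545 [-179.8   -0.2   12.3]
nudged shift units [-0.04 -0.04  0.13] turn units [-0.04 -0.05 -0.  ] | tcp [0.5065 0.0079 0.0862] target [0.5053 0.0086 0.0829]
```

Just about at contact, so 1 to 1.5 mm more. Then retract.

move_arm(
  series=[
    {"tx": 0, "ty": -0.05, "tz": 0.05, "wx": 0, "wy": -0.05, "wz": 0, "gripper": 0},
    {"tx": 0, "ty": -0.02, "tz": 0, "wx": 0, "wy": 0, "wz": 0, "gripper": 0},
    {"tx": 0, "ty": 0, "tz": 0, "wx": 0, "wy": 0, "wz": 0, "gripper": 0},
  ],
)

```text
clock: 15.15
tool_pos: [0.5065, 0.0085, 0.0855]
orientation: [-179.9, 0.0, 12.2]
contact_force: [-0.3, 0.3, 0.8]
gripper_width: 0.0002
```

move_arm(
  series=[
    {"tx": 0, "ty": 0.6, "tz": 0, "wx": 0, "wy": 0, "wz": 0, "gripper": 0},
    {"tx": 0, "ty": 0.6, "tz": -0.4, "wx": 0, "wy": 0, "wz": 0, "gripper": 0},
    {"tx": 0, "ty": 0.8, "tz": -1, "wx": 0, "wy": 0, "wz": 0, "gripper": 0},
    {"tx": 0, "ty": 1, "tz": -1, "wx": 0, "wy": 0, "wz": 0, "gripper": 0},
    {"tx": 0, "ty": 1, "tz": -1, "wx": 0, "wy": 0, "wz": 0, "gripper": 0},
    {"tx": 0, "ty": 1, "tz": -1, "wx": 0, "wy": 0, "wz": 0, "gripper": 0},
    {"tx": 0, "ty": 1, "tz": 0, "wx": 0, "wy": 0, "wz": 0, "gripper": 0},
    {"tx": 0, "ty": 0.5, "tz": 0, "wx": 0, "wy": 0, "wz": 0, "gripper": 0},
  ],
)

```text
clock: 15.95
tool_pos: [0.5418, -0.1538, 0.1987]
orientation: [-179.7, 0.1, 12.5]
contact_force: [0.2, 0.5, -0.9]
gripper_width: 0.0001
```

```bash
python3 st.py; python3 rect.py;  python3 -c "
from h import *
go(b2w([.178,0,.035])+[0,0,.05],'above pad');go(b2w([.178,0,.035]),'pad')"
```

```text
F [ 0.2  0.5 -0.9] tip bed [ 0.0925 -0.2352  0.1118] front corner [ 0.102  -0.2352  0.1063] front@z24 x 0.0545 [-1.797e+02  1.000e-01  1.250e+01]
x 0.015 orange y -0.054 0.053 mid -0.0005
x 0.03 orange y -0.0555 0.053 mid -0.0013
x 0.05 orange y -0.0535 0.053 mid -0.0003
x 0.07 orange y -0.0535 0.0535 mid 0.0
x 0.09 orange y -0.0535 0.0525 mid -0.0005
mark -0.055 seen -0.0551
mark 0 seen 0.0002
mark 0.055 seen 0.0555
above pad shift units [ 4.51 -9.46 -1.01] turn units [-0.05  0.01  0.03] | tcp [ 0.5421 -0.155   0.1988] target [0.6016 0.1001 0.225 ]
pad shift units [ 4.52 -9.45  0.99] turn units [-0.05  0.01  0.03] | tcp [ 0.5421 -0.155   0.1988] target [0.6016 0.1001 0.175 ]
```

The panel is now centred within about 0.6 mm. Next I go above the pawl pad.

move_arm(
  series=[
    {"tx": 0, "ty": -0.5, "tz": -1, "wx": -0.05, "wy": 0, "wz": 0, "gripper": 0},
    {"tx": 0.5, "ty": -1, "tz": -0.3, "wx": 0, "wy": 0, "wz": 0, "gripper": 0},
    {"tx": 0.5, "ty": -1, "tz": 0, "wx": 0, "wy": 0, "wz": 0, "gripper": 0},
    {"tx": 0.5, "ty": -1, "tz": 0, "wx": 0, "wy": 0, "wz": 0, "gripper": 0},
    {"tx": 0.5, "ty": -1, "tz": 0, "wx": 0, "wy": 0, "wz": 0, "gripper": 0},
    {"tx": 0.5, "ty": -1, "tz": 0, "wx": 0, "wy": 0, "wz": 0, "gripper": 0},
    {"tx": 0.5, "ty": -1, "tz": 0, "wx": 0, "wy": 0, "wz": 0, "gripper": 0},
    {"tx": 0.5, "ty": -1, "tz": 0, "wx": 0, "wy": 0, "wz": 0, "gripper": 0},
    {"tx": 0.5, "ty": -1, "tz": 0, "wx": 0, "wy": 0, "wz": 0, "gripper": 0},
    {"tx": 0.2, "ty": -0.5, "tz": 0, "wx": 0, "wy": 0, "wz": 0, "gripper": 0},
  ],
)

```text
clock: 17.0
tool_pos: [0.593, 0.1022, 0.2256]
orientation: [-179.7, 0.6, 12.4]
contact_force: [-0.0, -0.7, 0.1]
gripper_width: -0.0001
```

```bash
python3 st.py;  python3 -c "
from h import *
go(b2w([.178,0,.035])+[0,0,.01],'above pad')"
```

```text
F [-0.  -0.7  0.1] tip bed [0.1961 0.004  0.0829] front corner [0.2057 0.004  0.0774] front@z24 x 0.1748 [-179.7    0.6   12.4]
above pad shift units [0.34 0.16 1.62] turn units [-0.07  0.13  0.03] | tcp [0.593  0.1022 0.2256] target [0.6016 0.1001 0.185 ]
```

move_arm(
  series=[
    {"tx": 0.3, "ty": 0.16, "tz": 0.4, "wx": -0.07, "wy": 0.13, "wz": 0, "gripper": 0},
    {"tx": 0, "ty": 0, "tz": 0.7, "wx": 0, "wy": 0, "wz": 0, "gripper": 0},
    {"tx": 0, "ty": 0, "tz": 0.45, "wx": 0, "wy": 0, "wz": 0, "gripper": 0},
    {"tx": 0, "ty": 0, "tz": 0, "wx": 0, "wy": 0, "wz": 0, "gripper": 0},
  ],
)

```text
clock: 17.4
tool_pos: [0.6004, 0.1005, 0.1825]
orientation: [179.9, 0.1, 12.6]
contact_force: [0.8, -0.3, -0.7]
gripper_width: -0.0002
```

```bash
python3 st.py;  python3 -c "
from h import *
go(b2w([.178,0,.035]),'pad')"
```

```text
F [ 0.8 -0.3 -0.7] tip bed [0.1808 0.0006 0.0421] front corner [0.1903 0.0006 0.0366] front@z24 x 0.1831 [1.799e+02 1.000e-01 1.260e+01]
pad shift units [0.04 0.03 0.3 ] turn units [0.01 0.01 0.07] | tcp [0.6004 0.1005 0.1825] target [0.6016 0.1001 0.175 ]
```

Press in small steps: 7.5 mm to the pad, then further while watching the force.

move_arm(
  series=[
    {"tx": 0.02, "ty": 0, "tz": 0.2, "wx": 0, "wy": 0, "wz": 0, "gripper": 0},
    {"tx": 0, "ty": 0, "tz": 0.15, "wx": 0, "wy": 0, "wz": 0, "gripper": 0},
    {"tx": 0, "ty": 0, "tz": 0.15, "wx": 0, "wy": 0, "wz": 0, "gripper": 0},
  ],
)

```text
clock: 17.7
tool_pos: [0.6018, 0.0993, 0.1708]
orientation: [179.9, -0.1, 12.5]
contact_force: [1.7, 1.1, 6.7]
gripper_width: -0.0004
```

move_arm(
  series=[
    {"tx": 0, "ty": 0, "tz": 0.15, "wx": 0, "wy": 0, "wz": 0, "gripper": 0},
    {"tx": 0, "ty": 0, "tz": 0.08, "wx": 0, "wy": 0, "wz": 0, "gripper": 0},
  ],
)

```text
clock: 17.9
tool_pos: [0.6033, 0.0995, 0.1672]
orientation: [179.9, -0.3, 12.5]
contact_force: [-14.3, -2.3, 33.1]
gripper_width: 0.0001
```

```bash
python3 st.py;  python3 look.py e 0.08,0.055
```

```text
F [-14.3  -2.3  33.1] tip bed [ 0.1756 -0.001   0.0274] front corner [ 0.1852 -0.001   0.0219] front@z24 x 0.1864 [179.9  -0.3  12.5]
```

View pics/e_scene.png

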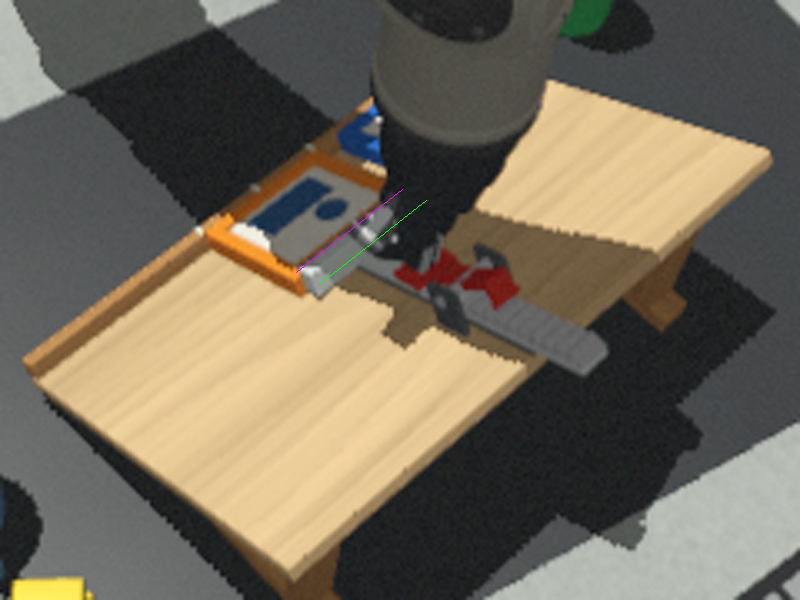

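The bar has slid down to the 0.055 line on the panel's top edge, and the pad is at its stop (33 N on the fingertip). I ease off a little, let the bar settle, then lift straight up and away.

move_arm(
  series=[
    {"tx": 0, "ty": 0, "tz": -0.09, "wx": 0, "wy": 0, "wz": 0, "gripper": 0},
    {"tx": 0, "ty": 0, "tz": 0, "wx": 0, "wy": 0, "wz": 0, "gripper": 0},
    {"tx": 0, "ty": 0, "tz": 0, "wx": 0, "wy": 0, "wz": 0, "gripper": 0},
    {"tx": 0, "ty": 0, "tz": 0, "wx": 0, "wy": 0, "wz": 0, "gripper": 0},
    {"tx": 0, "ty": 0, "tz": 0, "wx": 0, "wy": 0, "wz": 0, "gripper": 0},
    {"tx": 0, "ty": 0, "tz": 0, "wx": 0, "wy": 0, "wz": 0, "gripper": 0},
  ],
)

```text
clock: 18.6
tool_pos: [0.602, 0.0991, 0.171]
orientation: [179.9, -0.2, 12.4]
contact_force: [-2.7, 1.4, 3.5]
gripper_width: 0.0001
```

move_arm(
  series=[
    {"tx": 0, "ty": 0, "tz": -0.3, "wx": 0, "wy": 0, "wz": 0, "gripper": 0},
    {"tx": 0, "ty": 0, "tz": -0.4, "wx": 0, "wy": 0, "wz": 0, "gripper": 0},
    {"tx": 0, "ty": 0, "tz": -0.8, "wx": 0, "wy": 0, "wz": 0, "gripper": 0},
    {"tx": 0, "ty": 0, "tz": -1, "wx": 0, "wy": 0, "wz": 0, "gripper": 0},
    {"tx": -0.3, "ty": 0.5, "tz": -1, "wx": 0, "wy": 0, "wz": 0, "gripper": 0},
    {"tx": -0.3, "ty": 1, "tz": -0.5, "wx": 0, "wy": 0, "wz": 0, "gripper": 0},
    {"tx": -0.3, "ty": 1, "tz": 0, "wx": 0, "wy": 0, "wz": 0, "gripper": 0},
    {"tx": -0.3, "ty": 1, "tz": 0, "wx": 0, "wy": 0, "wz": 0, "gripper": 0},
    {"tx": -0.3, "ty": 1, "tz": 0, "wx": 0, "wy": 0, "wz": 0, "gripper": 0},
    {"tx": -0.3, "ty": 1, "tz": 0, "wx": 0, "wy": 0, "wz": 0, "gripper": 0},
  ],
)

```text
clock: 19.6
tool_pos: [0.5889, -0.047, 0.2789]
orientation: [179.8, -0.5, 12.8]
contact_force: [-0.2, -0.1, 0.1]
gripper_width: 0.0001
```

move_arm(
  series=[
    {"tx": 0, "ty": 1, "tz": 0, "wx": 0, "wy": 0, "wz": 0, "gripper": 0},
    {"tx": 0, "ty": 1, "tz": 0, "wx": 0, "wy": 0, "wz": 0, "gripper": 0},
    {"tx": 0, "ty": 1, "tz": 0, "wx": 0, "wy": 0, "wz": 0, "gripper": 0},
    {"tx": 0, "ty": 1, "tz": 0, "wx": 0, "wy": 0, "wz": 0, "gripper": 0},
    {"tx": 0, "ty": 1, "tz": 0, "wx": 0, "wy": 0, "wz": 0, "gripper": 0},
    {"tx": 0, "ty": 1, "tz": 0, "wx": 0, "wy": 0, "wz": 0, "gripper": 0},
  ],
)

```text
clock: 20.2
tool_pos: [0.6237, -0.202, 0.2841]
orientation: [179.6, -0.9, 12.7]
contact_force: [-0.2, -0.5, -1.2]
gripper_width: -0.0002
```

```bash
python3 st.py;  python3 rect.py; python3 look.py f 0.055
python3 - <<'E'
import cv2,numpy as np
a=cv2.imread("pics/f_top.png");b=cv2.imread("pics/f_scene.png")
f=lambda i:cv2.resize(i,(i.shape[1]*480//i.shape[0]*1,480))
cv2.imwrite("pics/f.png",np.vstack([a[250:560,100:650],b[60:350,100:650]]))
E
```

```text
F [-0.2 -0.5 -1.2] tip bed [ 0.1959 -0.3001  0.1506] front corner [ 0.2055 -0.3001  0.1451] front@z24 x 0.1356 [179.6  -0.9  12.7]
x 0.015 orange y -0.054 0.053 mid -0.0005
x 0.03 orange y -0.0535 0.053 mid -0.0003
x 0.05 orange y -0.054 0.053 mid -0.0005
x 0.07 orange y -0.0535 0.0535 mid 0.0
x 0.09 orange y -0.0535 0.0525 mid -0.0005
mark -0.055 seen -0.0551
mark 0 seen 0.0002
mark 0.055 seen 0.0556
```

View pics/f.png

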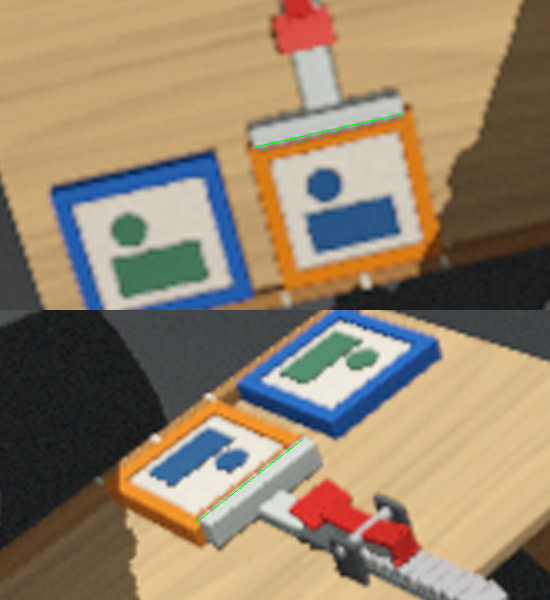

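The final views show the bar resting on the panel's top edge along the 0.055 line. The panel is centred and square, the pawl has sprung back, and the blue panel hasn't moved. The robot is clear, so I'm handing in.

```bash
python3 -c "
from workcell import ctrl
print(ctrl.hand_in())"
```

```text
the job is handed in; nothing more can be done
None
```

The orange panel is mounted in the middle of the stand, with the clamp bar resting on its top edge. I handed the job in at about 20 s of the 61 s allowed; the hand-in reports no verdict.

- **Bar up:** I pushed the bar up the slope with the closed fingertips to its highest tooth. With the gripper backed off, it stayed on the 0.080 line in both camera views.
- **Panel across:** I slid the orange panel along the ledge from the right, with one extra nudge of about 1 mm. It sits about 0.5 mm off the middle between the outer marks and measures square.
- **Pawl released:** I pressed the pawl tail until the bar slid down, then let go. In the last pictures the bar is on the 0.055 line, on the panel's top edge, and the pawl is back up.
- **Pressing force:** The pawl reached its stop, and the wrist force peaked at about 33 N, mostly vertical and through the fingertips. The spring itself needs only 3 to 7 N.
- **Left alone:** The blue panel looks unmoved. I kept clear of the bottle, mug and tape dispenser and felt no contact, but did not re-measure where they stand.

My first estimate of the bar's start was 0.0125, 2.5 mm above the nearest tooth (0.010), and the first bed fit was wrong because of an Euler-order slip that I corrected before moving. No later check disagreed.

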